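Lay the guest tray: sound soap dishes and the comb in, rocking dishes out

ROBOT

A 6-joint arm with a two-finger parallel gripper is mounted at the origin on the work surface. World frame = base frame: x ahead of the robot, y to its left, z up, the work surface at z = 0. Lengths are in m, angles in degrees, forces in N, time in s.
With the tool pointing down it reaches from about 0.375 to 0.9 m from the base axis. Payload 3.1 kg.
Tool frame: the origin (TCP) lies midway between the tips of the shut fingers; the grasp point (between the pads) lies 19 mm behind it; z points along the fingers, y is the line along which they close (so a half turn about z gives the same grasp; the last joint's range is limited). The gripper opens to 87 mm and grips with 3 to 60 N. Pads are 19 mm wide; open, the fingers measure 117 mm over their backs; the gripper's body (75 mm by 190 mm) begins 51 mm behind the grasp point.
Start: joints at [-80.644, 30.224, 82.088, -0, 67.689, -10.227], TCP at [0.21, -0.589, 0.223] pointing down, gripper open.
Joint ranges: [-176.69, 176.69], [-43.24, 126.21], [12.49, 139.97], [-82, 262], [0, 151.66], [-163.58, 163.58]. Speed limits (degrees/s): [159.86, 159.86, 180, 180, 180, 180].

INTERFACE

Orientations are given as a 3x3 rotation matrix whose columns are the frame's x, y, z axes.
In Python, from rig import read_state, capture, camera_info, hand_in gives the robot as it stands.
- The arm moves only by the tool drive_tool, never from a script. Its argument "motion" is a list of rows, each a list of 2 entries, a list of its own where there are three numbers: the shift along the tool's x, y, z in mm, then the turn, a rotation vector about the tool's x, y, z in rad. A call has 1 to 5 rows; each row shifts and turns the commanded pose from where the row before left it, along the tool's axes as they then stand; what a row does not reach is not made up. A row lasts 1/10 s, in which the tool goes at most 50 mm and 8.59 degrees, less where a joint would pass 70% of its speed; a pose out of reach is approached as far as the arm can. A call is refused whole if a number of a shift passes 50 or a number of a turn 0.15, either way. A call with a gripper value outside its range is refused whole. "gripper" is the opening, from 0 (shut) to 1 (fully open), set as the call begins (left out, the last holds). The fingers move at their own pace and stop on an object; the grip force is fixed at half the most. Time passes only in rows, so rows that do not move let the fingers close. It gives the time, the measured TCP pose, the force, the opening and the grip force at its end, in the units of the state.
- read_state(): the state, without advancing time (a new reading comes with each control period).
- capture(name): name is "scene" or "top"; returns the picture (420x560x3 uint8, red, green, blue); there is no depth.
- camera_info(name): a dict with "fovy" (degrees; the focal length in pixels is half the picture's height over the tangent of half this angle, whatever the lens; pixels are square), "cx", "cy" (the principal point, pixels), "xyz" and "orientation" of the camera in the world. Camera axes: x right, y down, z forward; pixel columns grow to the right and rows downward; lengths in m; the calibration is good to about 2 mm. A picture is of the moment at which its call begins. camera_info takes no time and is no camera call.
- hand_in(): hands the job in; it is judged then, once.
The state is a dict: "time_s": time; "joint_positions": joint angles; "qvel": joint speeds; "tau": joint torques, N m; "position": TCP position; "tcp_rot": TCP orientation; "force": force on the tool from outside, world axes, zero at the start; "moment": the same for the moment, N m; "opening": opening from 0.0 (shut) to 1.0 (fully open); "grasp_force": force on a finger pad.
Only numpy, scipy, OpenCV 4.12 (cv2) and the standard library are available. Lean on these libraries where they do the work, as an engineer would, in place of code of your own. Each camera call takes 0.05 s, during which the arm holds its last target. There are 200 camera calls.

TASK

Lay the wooden guest tray from the shower shelf: press each soap dish at its rim, stand every one that stays steady upright in the tray, and stand every one that rocks in the grey reject bin. The flat comb belongs in the tray too, lying flat on its floor; it is too thin to pick up where it lies, so draw it out over the shelf's front edge to take hold of it. Set the ceramic down rather than dropping or throwing it, and leave the bottle and the pumice stone as they are.

Things in the scene. Friction and masses are not known exactly. Their poses are not given: they have to be found in the camera images.
- dish1: round white ceramic soap dish, 56 mm across, 30 tall, 0.16 kg, 6 mm wide rim, 8 mm deep hollow; origin: centre of underside, z up. Three or four of the six are on the shelf. Sound: pressed at the rim it stays still. Rocking: rests level on a bump mid-base; 2 to 5 N on the rim, any side, tips it 10 degrees (pressed side sinks 3 mm); levels when let go. Name does not tell which
- dish2: round white ceramic soap dish, 56 mm across, 30 tall, 0.16 kg, 6 mm wide rim, 8 mm deep hollow; origin: centre of underside, z up. Three or four of the six are on the shelf. Sound: pressed at the rim it stays still. Rocking: rests level on a bump mid-base; 2 to 5 N on the rim, any side, tips it 10 degrees (pressed side sinks 3 mm); levels when let go. Name does not tell which
- dish3: round white ceramic soap dish, 56 mm across, 30 tall, 0.16 kg, 6 mm wide rim, 8 mm deep hollow; origin: centre of underside, z up. Three or four of the six are on the shelf. Sound: pressed at the rim it stays still. Rocking: rests level on a bump mid-base; 2 to 5 N on the rim, any side, tips it 10 degrees (pressed side sinks 3 mm); levels when let go. Name does not tell which
- dish4: round white ceramic soap dish, 56 mm across, 30 tall, 0.16 kg, 6 mm wide rim, 8 mm deep hollow; origin: centre of underside, z up. Three or four of the six are on the shelf. Sound: pressed at the rim it stays still. Rocking: rests level on a bump mid-base; 2 to 5 N on the rim, any side, tips it 10 degrees (pressed side sinks 3 mm); levels when let go. Name does not tell which
- dish5: round white ceramic soap dish, 56 mm across, 30 tall, 0.16 kg, 6 mm wide rim, 8 mm deep hollow; origin: centre of underside, z up. Three or four of the six are on the shelf. Sound: pressed at the rim it stays still. Rocking: rests level on a bump mid-base; 2 to 5 N on the rim, any side, tips it 10 degrees (pressed side sinks 3 mm); levels when let go. Name does not tell which
- dish6: round white ceramic soap dish, 56 mm across, 30 tall, 0.16 kg, 6 mm wide rim, 8 mm deep hollow; origin: centre of underside, z up. Three or four of the six are on the shelf. Sound: pressed at the rim it stays still. Rocking: rests level on a bump mid-base; 2 to 5 N on the rim, any side, tips it 10 degrees (pressed side sinks 3 mm); levels when let go. Name does not tell which
- comb: flat dark plastic comb, 150 mm long (its x), 36 wide (its y), 2.5 thick, 0.03 kg; origin: centre of underside. Flat on the shelf near the middle, long side roughly towards the robot, near end 20 to 50 mm from the front edge. Too thin to grip there; pressed from above it can be dragged, and with its near end 40 to 50 mm past the front edge the fingers can take it across its width
- shelf: fixed frosted glass shelf, 260 mm deep (its x) by 470 mm wide (its y), flat top 60 mm above the work surface, no lip; origin: on the work surface below its centre; its front edge, towards the robot, lies at its x = -130 mm. Free air from the work surface to 48 mm under the glass at the front edge
- tray: fixed low wooden guest tray on the work surface at one side of the shelf (left or right), outside 250 mm (its x) by 180 mm (its y), 5 mm walls, floor 5 mm above the work surface, lip 11 mm above the work surface; origin: centre of its underside
- bin: fixed grey plastic reject bin on the other side of the shelf, outside 250 mm (its x) by 180 mm (its y), 5 mm walls, floor 5 mm and rim 50 mm above the work surface; origin: centre of its underside
- bottle: closed white shampoo bottle, 52 mm across, 130 mm tall, stands at the back of the shelf near its left end; origin: centre of the underside; bystander, leave alone
- pumice: black pumice stone, 62 mm (its x) by 42 mm (its y) by 28 mm tall, lying on the shelf among the dishes; origin: centre of the underside; bystander, leave alone

How it is judged:
By the outcome, as a careful person would: the job done as asked, in the order asked, and still so for the second after the job is handed in, with the robot touching nothing.
Of dish1, dish2, dish3, dish4, dish5, dish6 only 3 to 4 are there at a start; the rules pass over those that are not, and their reading is None.
At some moment in a run one of dish1, dish2, dish3, dish4, dish5, dish6 may be knocked a few centimetres aside while the robot is not near it.
It also fails if it takes over 210 s, if anything falls off the work surface, if the arm or the gripper's body presses on something with over 40 N, if the wrist force passes 120 N, or if a joint passes its speed limit or range.

## Working session

There is one attempt and no reset: what is moved stays moved. The work goes in short steps, Python scripts to look and compute and a tool call to move; the robot and the scene stay as the last step left them, time stands still between calls to the robot, and variables do not carry over. Pictures are saved under pics/ and viewed, at most 17 in all, crops included, and the job is handed in when it is done.

Besides the shell and the picture viewer there is one more tool, called after "Request:" by a JSON object that holds its "op" and its "data", one argument or row to a line. drive_tool: Moves the arm, as the interface text tells. Its arguments: {"type":"object","properties":{"motion":{"type":"array","items":{"type":"array"}},"gripper":{"type":"number"}},"required":["motion"]}

```bash
ls; mkdir -p pics
python3 - <<'E'
from rig import *
import cv2
for n in("scene","top"):
    print(n,camera_info(n)); cv2.imwrite(f"pics/{n}0.png",cv2.resize(capture(n)[:,:,::-1],(800,600),interpolation=cv2.INTER_CUBIC))
s=read_state();print(s)
E
```

```text
pics
scene {'fovy': 47.6521276463721, 'cx': 272.1909498739008, 'cy': 215.35803815866703, 'xyz': array([1.29798385, 0.03337674, 0.98522924]), 'orientation': array([[-0.07282281,  0.77867392, -0.62318839],
       [ 0.99721546,  0.06691539, -0.03291905],
       [ 0.01606768, -0.62385035, -0.78137864]])}
top {'fovy': 47.818016300054055, 'cx': 283.4275763330357, 'cy': 204.38133561372078, 'xyz': array([ 4.05520928e-01, -3.37316279e-04,  1.10027124e+00]), 'orientation': array([[-0.0074752 , -0.98314608,  0.18266882],
       [-0.99990879,  0.00529399, -0.01242552],
       [ 0.01124905, -0.18274505, -0.98309598]])}
{'time_s': 0.1, 'joint_positions': array([-8.06454288e+01,  3.02730074e+01,  8.21504880e+01, -8.53358188e-07,
        6.76912603e+01, -1.02248822e+01]), 'qvel': array([-0.02571706, -0.17637919, -0.18090101,  0.01953389, -0.00765966,
        0.07134906]), 'tau': array([-1.47489322e-03, -4.40988600e+01, -1.77149802e+01,  6.35368377e-02,
        5.34248224e-02, -3.51659787e-05]), 'position': array([ 0.20938601, -0.58815864,  0.22166828]), 'tcp_rot': array([[ 9.42177743e-01,  3.35113404e-01, -3.25566563e-04],
       [ 3.35113374e-01, -9.42175738e-01,  1.97622693e-03],
       [ 3.55519217e-04, -1.97105874e-03, -9.99997994e-01]]), 'force': array([0.00377614, 1.36253149, 0.93320275]), 'moment': array([-0.02236986, -0.07572644,  0.01630665]), 'grasp_force': 0.0, 'opening': 1.0035152071549744}
```

View pics/top0.png

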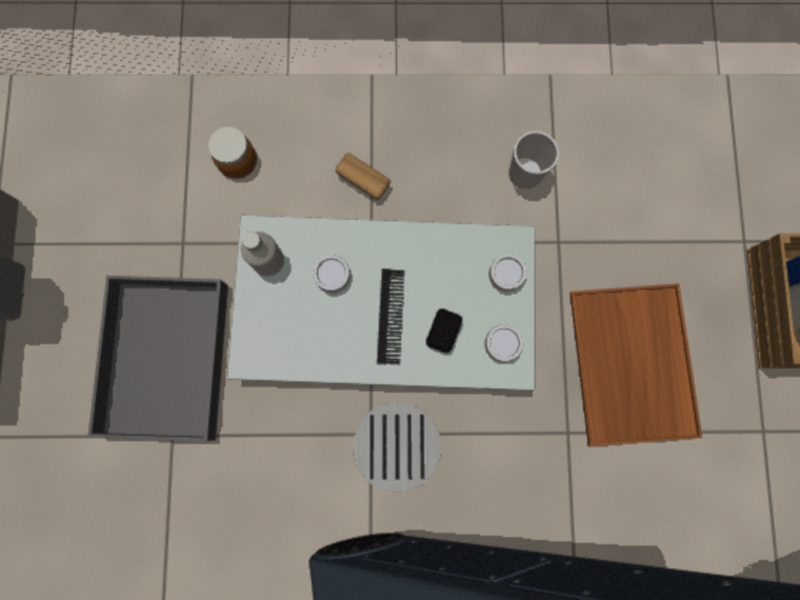

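View pics/scene0.png

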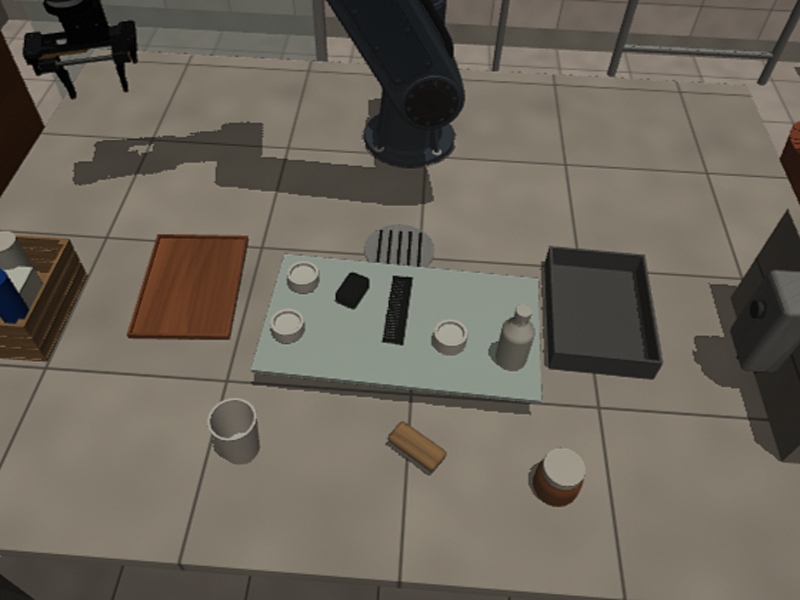

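The top view shows three dishes, with rims centred near (333,273), (508,272) and (504,342). The comb spans about (391,268) to (389,364), the pumice is at (444,330), the bin is on the left and the tray on the right.

```bash
cat > h.py <<'E'
import numpy as np, cv2
from rig import *
def px(n,u,v,z,sc=800/560):
    c=camera_info(n); f=210/np.tan(np.radians(c["fovy"]/2))
    d=c["orientation"]@np.array([((u+.5)/sc-.5-c["cx"])/f,((v+.5)/sc-.5-c["cy"])/f,1])
    return c["xyz"]+d*(z-c["xyz"][2])/d[2]
def snap(n,name,box=None,out=(800,600)):
    im=capture(n)[:,:,::-1]
    if box: x0,y0,x1,y1=box; im=im[y0:y1,x0:x1]
    cv2.imwrite("pics/"+name,cv2.resize(im,out,interpolation=cv2.INTER_CUBIC))
def st():
    s=read_state(); print(round(s["time_s"],2),"pos",s["position"].round(4),"F",s["force"].round(1),"open",round(s["opening"],3),"q",s["joint_positions"].round(1)); return s
E
python3 - <<'E'
from h import *
for k,n,u,v,z in [("dA","top",333,272,.09),("dA","scene",450,333,.09),("dB","top",508,271,.09),("dB","scene",288,321,.09),("dC","top",504,341,.09),("dC","scene",303,274,.09),
 ("combFL","top",383,269,.0625),("combFR","top",405,270,.0625),("combNL","top",377,363,.0625),("combNR","top",400,364,.0625),("comb scene","scene",397,311,.0625),
 ("pum","top",445,328,.088),("shelfNL","top",229,379,.06),("shelfNR","top",533,388,.06),("shelfFL","top",242,215,.06),("shelfFR","top",534,227,.06),
 ("trayFL","top",571,292,.011),("trayFR","top",678,285,.011),("trayNL","top",590,445,.011),("trayNR","top",700,436,.011),
 ("binFL","top",108,277,.05),("binFR","top",226,279,.05),("binNL","top",91,434,.05),("binNR","top",213,440,.05),("bottletop","top",252,240,.13+.06)]:
    print(k,n,px(n,u,v,z).round(4))
im=capture("top")[:,:,::-1]
cv2.imwrite("pics/t1.png",cv2.resize(im[145:280,155:390],(800,460),interpolation=cv2.INTER_CUBIC))
E
```

```text
dA top [0.6251 0.0966 0.09  ]
dA scene [0.6281 0.0992 0.09  ]
dB top [ 0.6254 -0.1708  0.09  ]
dB scene [ 0.6261 -0.1691  0.09  ]
dC top [ 0.5179 -0.161   0.09  ]
dC scene [ 0.5212 -0.1601  0.09  ]
combFL top [0.6355 0.021  0.0625]
combFR top [ 0.6338 -0.0135  0.0625]
combNL top [0.4884 0.0304 0.0625]
combNR top [ 0.4867 -0.0048  0.0625]
comb scene scene [0.5678 0.0087 0.0625]
pum top [ 0.5384 -0.0729  0.088 ]
shelfNL top [0.4658 0.2557 0.06  ]
shelfNR top [ 0.449  -0.2076  0.06  ]
shelfFL top [0.7253 0.2454 0.06  ]
shelfFR top [ 0.7035 -0.22    0.06  ]
trayFL top [ 0.6068 -0.2865  0.011 ]
trayFR top [ 0.6175 -0.464   0.011 ]
trayNL top [ 0.3614 -0.3037  0.011 ]
trayNR top [ 0.3739 -0.4791  0.011 ]
binFL top [0.6276 0.4549 0.05  ]
binFR top [0.6234 0.2692 0.05  ]
binNL top [0.3852 0.4629 0.05  ]
binNR top [0.3749 0.2787 0.05  ]
bottletop top [0.6493 0.1996 0.19  ]
```

View pics/t1.png

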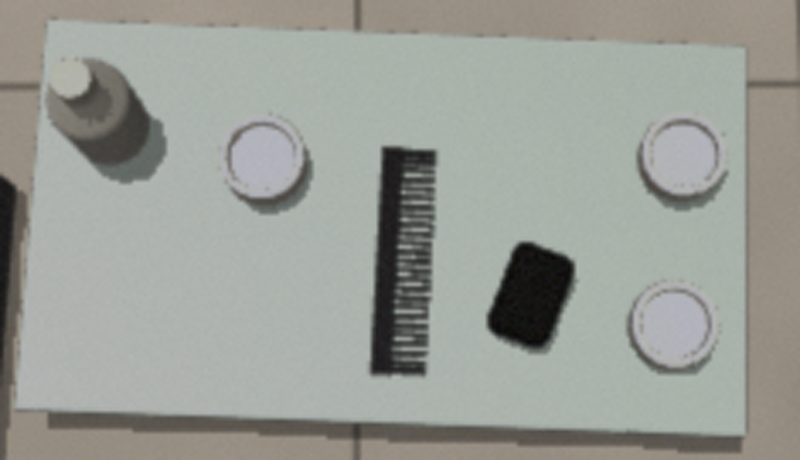

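Request:
{"op": "drive_tool", "data": {
  "motion": [
    [[0,0,0],[0,0,0.1139]],
    [[0,0,0],[0,0,0.1139]],
    [[0,0,0],[0,0,0.1139]]
  ],
  "gripper": 0
}}

```text
time_s: 0.45
position: [0.2095, -0.5885, 0.2221]
tcp_rot: [[1.0, -0.005, -0.0], [-0.005, -1.0, 0.001], [-0.0, -0.001, -1.0]]
force: [-0.4, 0.5, -0.1]
opening: 0.815
grasp_force: 0.0
```

Request:
{"op": "drive_tool", "data": {
  "motion": [
    [[25,-39,0],[0,0,0]],
    [[25,-39,0],[0,0,0]],
    [[25,-39,0],[0,0,0]],
    [[25,-39,0],[0,0,0]],
    [[25,-39,0],[0,0,0]]
  ]
}}

```text
time_s: 0.95
position: [0.335, -0.392, 0.2224]
tcp_rot: [[1.0, -0.001, -0.0], [-0.001, -1.0, 0.0], [-0.0, -0.0, -1.0]]
force: [0.5, -0.8, -1.2]
opening: 0.355
grasp_force: 0.0
```

Request:
{"op": "drive_tool", "data": {
  "motion": [
    [[25,-39,0],[0,0,0]],
    [[25,-39,0],[0,0,0]],
    [[25,-39,10],[0,0,0]],
    [[25,-39,20],[0,0,0]],
    [[25,-39,20],[0,0,0]]
  ]
}}

```text
time_s: 1.45
position: [0.46, -0.1981, 0.1727]
tcp_rot: [[1.0, -0.0, 0.001], [-0.0, -1.0, -0.001], [0.001, 0.001, -1.0]]
force: [0.3, -0.4, 0.1]
opening: 0.011
grasp_force: 0.0
```

Request:
{"op": "drive_tool", "data": {
  "motion": [
    [[31,-39,20],[0,0,0]],
    [[0,0,30],[0,0,0]],
    [[0,0,10],[0,0,0]],
    [[0,0,0],[0,0,0]],
    [[0,0,0],[0,0,0]]
  ]
}}

```text
time_s: 1.95
position: [0.4879, -0.1642, 0.1147]
tcp_rot: [[1.0, -0.001, 0.0], [-0.001, -1.0, -0.0], [0.0, 0.0, -1.0]]
force: [1.0, -0.0, -0.3]
opening: 0.007
grasp_force: 0.0
```

Request:
{"op": "drive_tool", "data": {
  "motion": [
    [[3,-3,10],[0,0,0]],
    [[0,0,8],[0,0,0]],
    [[0,0,0],[0,0,0]],
    [[0,0,0],[0,0,0]]
  ]
}}

```text
time_s: 2.35
position: [0.4907, -0.1603, 0.0962]
tcp_rot: [[1.0, -0.0, -0.0], [-0.0, -1.0, 0.0], [-0.0, -0.0, -1.0]]
force: [0.4, -0.3, 0.8]
opening: 0.005
grasp_force: 0.0
```

Request:
{"op": "drive_tool", "data": {
  "motion": [
    [[0,0,2],[0,0,0]],
    [[0,0,0],[0,0,0]],
    [[0,0,0],[0,0,0]]
  ]
}}

```text
time_s: 2.65
position: [0.491, -0.1602, 0.0944]
tcp_rot: [[1.0, 0.0, 0.0], [0.0, -1.0, -0.0], [0.0, 0.0, -1.0]]
force: [0.9, 0.6, 0.6]
opening: 0.005
grasp_force: 0.0
```

Request:
{"op": "drive_tool", "data": {
  "motion": [
    [[0,0,2],[0,0,0]],
    [[0,0,0],[0,0,0]],
    [[0,0,0],[0,0,0]]
  ]
}}

```text
time_s: 2.95
position: [0.4909, -0.1601, 0.0922]
tcp_rot: [[1.0, 0.0, -0.0], [0.0, -1.0, 0.0], [-0.0, -0.0, -1.0]]
force: [0.3, -0.2, 0.8]
opening: 0.007
grasp_force: 0.0
```

Request:
{"op": "drive_tool", "data": {
  "motion": [
    [[0,0,1],[0,0,0]],
    [[0,0,0],[0,0,0]],
    [[0,0,0],[0,0,0]]
  ]
}}

```text
time_s: 3.25
position: [0.4909, -0.1601, 0.0913]
tcp_rot: [[1.0, 0.0, -0.0], [0.0, -1.0, 0.0], [-0.0, -0.0, -1.0]]
force: [-0.0, -0.5, -0.8]
opening: -0.0
grasp_force: 0.0
```

Good: position tracks within 1 mm. I'll press on in 1 mm steps.

Request:
{"op": "drive_tool", "data": {
  "motion": [
    [[0,0,1],[0,0,0]],
    [[0,0,0],[0,0,0]],
    [[0,0,0],[0,0,0]]
  ]
}}

```text
time_s: 3.55
position: [0.4909, -0.1602, 0.0903]
tcp_rot: [[1.0, 0.0, 0.0], [0.0, -1.0, -0.0], [0.0, 0.0, -1.0]]
force: [0.1, -0.7, 0.6]
opening: 0.006
grasp_force: 0.4
```

Request:
{"op": "drive_tool", "data": {
  "motion": [
    [[0,0,1],[0,0,0]],
    [[0,0,0],[0,0,0]],
    [[0,0,0],[0,0,0]]
  ]
}}

```text
time_s: 3.85
position: [0.49, -0.1599, 0.0895]
tcp_rot: [[1.0, 0.0, -0.002], [0.0, -1.0, 0.001], [-0.002, -0.001, -1.0]]
force: [-3.4, 0.0, 4.9]
opening: 0.004
grasp_force: 2.8
```

Request:
{"op": "drive_tool", "data": {
  "motion": [
    [[0,0,0.5],[0,0,0]],
    [[0,0,0],[0,0,0]],
    [[0,0,0],[0,0,0]]
  ]
}}

```text
time_s: 4.15
position: [0.4895, -0.1598, 0.0891]
tcp_rot: [[1.0, 0.001, -0.003], [0.001, -1.0, 0.001], [-0.003, -0.001, -1.0]]
force: [-4.6, -0.3, 6.0]
opening: 0.005
grasp_force: 3.5
```

Request:
{"op": "drive_tool", "data": {
  "motion": [
    [[0,0,-3.5],[0,0,0]],
    [[4,0,0],[0,0,0]],
    [[0,0,0],[0,0,0]],
    [[0,0,2],[0,0,0]],
    [[0,0,0],[0,0,0]]
  ]
}}

```text
time_s: 4.65
position: [0.4947, -0.16, 0.0899]
tcp_rot: [[1.0, 0.0, -0.001], [0.0, -1.0, 0.0], [-0.001, -0.0, -1.0]]
force: [-0.6, -0.1, 0.8]
opening: 0.005
grasp_force: 0.2
```

Request:
{"op": "drive_tool", "data": {
  "motion": [
    [[0,0,1],[0,0,0]],
    [[0,0,0],[0,0,0]],
    [[0,0,0],[0,0,0]]
  ]
}}

```text
time_s: 4.95
position: [0.4944, -0.16, 0.0894]
tcp_rot: [[1.0, 0.0, -0.001], [0.0, -1.0, 0.0], [-0.001, -0.0, -1.0]]
force: [-2.5, 0.7, 3.9]
opening: 0.008
grasp_force: 2.4
```

Request:
{"op": "drive_tool", "data": {
  "motion": [
    [[0,0,0.5],[0,0,0]],
    [[0,0,0],[0,0,0]],
    [[0,0,0],[0,0,0]]
  ]
}}

```text
time_s: 5.25
position: [0.494, -0.1599, 0.089]
tcp_rot: [[1.0, 0.0, -0.002], [0.0, -1.0, 0.001], [-0.002, -0.001, -1.0]]
force: [-4.2, -0.2, 6.2]
opening: 0.008
grasp_force: 3.2
```

Request:
{"op": "drive_tool", "data": {
  "motion": [
    [[0,0,0.5],[0,0,0]],
    [[0,0,0],[0,0,0]],
    [[0,0,0],[0,0,0]]
  ]
}}

```text
time_s: 5.55
position: [0.4936, -0.1598, 0.0885]
tcp_rot: [[1.0, 0.001, -0.003], [0.001, -1.0, 0.001], [-0.003, -0.001, -1.0]]
force: [-5.0, 0.3, 6.6]
opening: 0.003
grasp_force: 3.6
```

Request:
{"op": "drive_tool", "data": {
  "motion": [
    [[-1.5,0,0],[0,0,0]],
    [[0,0,0],[0,0,0]],
    [[0,0,0],[0,0,0]]
  ]
}}

```text
time_s: 5.85
position: [0.4931, -0.16, 0.0883]
tcp_rot: [[1.0, 0.0, -0.001], [0.0, -1.0, 0.0], [-0.001, -0.0, -1.0]]
force: [-3.5, 0.6, 5.5]
opening: 0.011
grasp_force: 2.5
```

Request:
{"op": "drive_tool", "data": {
  "motion": [
    [[-1.5,0,0.5],[0,0,0]],
    [[0,0,0],[0,0,0]],
    [[0,0,0],[0,0,0]]
  ]
}}

```text
time_s: 6.15
position: [0.4919, -0.1602, 0.0877]
tcp_rot: [[1.0, 0.0, 0.0], [0.0, -1.0, 0.0], [0.0, -0.0, -1.0]]
force: [-2.3, 0.2, 3.1]
opening: 0.006
grasp_force: 1.6
```

Request:
{"op": "drive_tool", "data": {
  "motion": [
    [[-1,0,0.7],[0,0,0]],
    [[0,0,0],[0,0,0]],
    [[0,0,0],[0,0,0]]
  ]
}}

```text
time_s: 6.45
position: [0.491, -0.1602, 0.0871]
tcp_rot: [[1.0, -0.0, 0.0], [-0.0, -1.0, -0.0], [0.0, 0.0, -1.0]]
force: [-1.5, 0.5, 2.4]
opening: 0.004
grasp_force: 1.5
```

Run:
```python
from h import *
st(); snap("scene","s2.png",(160,150,300,255))
```

```text
6.45 pos [ 0.491  -0.1602  0.0871] F [-1.5  0.5  2.4] open 0.004 q [-30.5  34.1 104.3   0.   41.6  59.5]
```

View pics/s2.png

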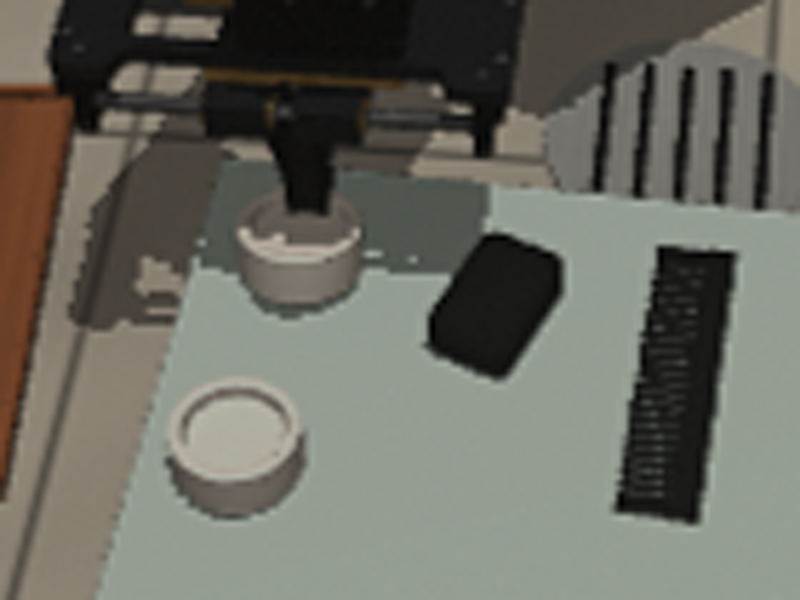

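The pressed dish C (rim near (300,235)) is visibly tipped towards the finger, so it rocks. Next I'll press dish B, the far right one.

Request:
{"op": "drive_tool", "data": {
  "motion": [
    [[0,0,-2],[0,0,0]],
    [[0,0,-3],[0,0,0]],
    [[0,0,-25],[0,0,0]],
    [[36,3,0],[0,0,0]],
    [[36,3,0],[0,0,0]]
  ]
}}

```text
time_s: 7.0
position: [0.564, -0.1666, 0.1183]
tcp_rot: [[1.0, -0.001, 0.002], [-0.001, -1.0, -0.001], [0.002, 0.001, -1.0]]
force: [-0.1, -0.7, -0.3]
opening: 0.006
grasp_force: 0.0
```

Request:
{"op": "drive_tool", "data": {
  "motion": [
    [[36,3,0],[0,0,0]],
    [[0,0,15],[0,0,0]],
    [[0,0,9],[0,0,0]],
    [[0,0,0],[0,0,0]],
    [[0,0,0],[0,0,0]]
  ]
}}

```text
time_s: 7.5
position: [0.5973, -0.1687, 0.0924]
tcp_rot: [[1.0, -0.0, -0.003], [-0.0, -1.0, 0.001], [-0.003, -0.001, -1.0]]
force: [-0.6, 0.2, -0.5]
opening: 0.0
grasp_force: 0.0
```

Request:
{"op": "drive_tool", "data": {
  "motion": [
    [[0,0,1],[0,0,0]],
    [[0,0,0],[0,0,0]],
    [[0,0,0],[0,0,0]]
  ]
}}

```text
time_s: 7.8
position: [0.5989, -0.1693, 0.0926]
tcp_rot: [[1.0, -0.0, 0.001], [-0.0, -1.0, -0.0], [0.001, 0.0, -1.0]]
force: [-0.0, 1.0, 0.5]
opening: 0.009
grasp_force: 0.0
```

Request:
{"op": "drive_tool", "data": {
  "motion": [
    [[0,0,0.7],[0,0,0]],
    [[0,0,0],[0,0,0]],
    [[0,0,0],[0,0,0]]
  ]
}}

```text
time_s: 8.1
position: [0.5989, -0.1691, 0.0914]
tcp_rot: [[1.0, 0.0, 0.0], [0.0, -1.0, -0.0], [0.0, 0.0, -1.0]]
force: [-0.1, 0.2, 0.2]
opening: 0.004
grasp_force: 0.0
```

Request:
{"op": "drive_tool", "data": {
  "motion": [
    [[0,0,1],[0,0,0]],
    [[0,0,0],[0,0,0]],
    [[0,0,0],[0,0,0]]
  ]
}}

```text
time_s: 8.4
position: [0.599, -0.1692, 0.0904]
tcp_rot: [[1.0, 0.0, 0.0], [0.0, -1.0, -0.0], [0.0, 0.0, -1.0]]
force: [-0.2, -0.2, 0.1]
opening: 0.006
grasp_force: 0.3
```

Request:
{"op": "drive_tool", "data": {
  "motion": [
    [[0,0,1],[0,0,0]],
    [[0,0,0],[0,0,0]],
    [[0,0,0],[0,0,0]]
  ]
}}

```text
time_s: 8.7
position: [0.5983, -0.169, 0.0897]
tcp_rot: [[1.0, 0.0, -0.001], [0.0, -1.0, 0.0], [-0.001, -0.0, -1.0]]
force: [-2.2, 0.4, 5.5]
opening: 0.007
grasp_force: 2.7
```

Request:
{"op": "drive_tool", "data": {
  "motion": [
    [[0,0,0.5],[0,0,0]],
    [[0,0,0],[0,0,0]],
    [[0,0,0],[0,0,0]]
  ]
}}

```text
time_s: 9.0
position: [0.5979, -0.1689, 0.0894]
tcp_rot: [[1.0, 0.0, -0.002], [0.0, -1.0, 0.0], [-0.002, -0.0, -1.0]]
force: [-4.2, 0.4, 6.9]
opening: 0.009
grasp_force: 3.4
```

Request:
{"op": "drive_tool", "data": {
  "motion": [
    [[-1.5,0,0],[0,0,0]],
    [[0,0,0],[0,0,0]],
    [[0,0,0],[0,0,0]]
  ]
}}

```text
time_s: 9.3
position: [0.5971, -0.169, 0.089]
tcp_rot: [[1.0, 0.0, -0.001], [0.0, -1.0, 0.0], [-0.001, -0.0, -1.0]]
force: [-1.8, 0.7, 4.0]
opening: 0.004
grasp_force: 2.4
```

Request:
{"op": "drive_tool", "data": {
  "motion": [
    [[-1.5,0,0.5],[0,0,0]],
    [[0,0,0],[0,0,0]],
    [[0,0,0],[0,0,0]]
  ]
}}

```text
time_s: 9.6
position: [0.5959, -0.1691, 0.0882]
tcp_rot: [[1.0, 0.0, -0.0], [0.0, -1.0, 0.0], [-0.0, -0.0, -1.0]]
force: [-2.0, 0.2, 2.8]
opening: 0.005
grasp_force: 1.4
```

Request:
{"op": "drive_tool", "data": {
  "motion": [
    [[-1,0,0.7],[0,0,0]],
    [[0,0,0],[0,0,0]],
    [[0,0,0],[0,0,0]]
  ]
}}

```text
time_s: 9.9
position: [0.5949, -0.1691, 0.0875]
tcp_rot: [[1.0, 0.0, -0.0], [0.0, -1.0, 0.0], [-0.0, -0.0, -1.0]]
force: [-1.4, 1.2, 2.6]
opening: 0.009
grasp_force: 1.2
```

Request:
{"op": "drive_tool", "data": {
  "motion": [
    [[0,0,-2],[0,0,0]],
    [[0,0,-3],[0,0,0]],
    [[0,0,-30],[0,0,0]],
    [[5,-40,0],[0,0,0]],
    [[5,-40,0],[0,0,0]]
  ]
}}

```text
time_s: 10.4
position: [0.6064, -0.09, 0.124]
tcp_rot: [[1.0, -0.003, 0.004], [-0.003, -1.0, -0.001], [0.004, 0.001, -1.0]]
force: [0.2, 0.1, -0.1]
opening: 0.007
grasp_force: 0.0
```

Request:
{"op": "drive_tool", "data": {
  "motion": [
    [[5,-40,0],[0,0,0]],
    [[5,-40,0],[0,0,0]],
    [[5,-40,0],[0,0,0]],
    [[5,-40,0],[0,0,0]],
    [[0,0,0],[0,0,-0.1428]]
  ]
}}

```text
time_s: 10.9
position: [0.6253, 0.0761, 0.1229]
tcp_rot: [[0.989, 0.151, 0.002], [0.151, -0.989, 0.002], [0.002, -0.001, -1.0]]
force: [0.3, 0.1, -0.3]
opening: 0.001
grasp_force: 0.0
```

Request:
{"op": "drive_tool", "data": {
  "motion": [
    [[0,0,0],[0,0,-0.1428]],
    [[0,0,0],[0,0,-0.1428]],
    [[0,0,0],[0,0,-0.1428]],
    [[0,0,0],[0,0,-0.1428]],
    [[0,0,0],[0,0,-0.1428]]
  ]
}}

```text
time_s: 11.4
position: [0.6253, 0.0709, 0.1228]
tcp_rot: [[0.65, 0.76, 0.001], [0.76, -0.65, -0.0], [0.001, 0.001, -1.0]]
force: [0.6, -0.3, -0.2]
opening: 0.002
grasp_force: 0.0
```

Request:
{"op": "drive_tool", "data": {
  "motion": [
    [[0,0,0],[0,0,-0.1428]],
    [[0,0,0],[0,0,-0.1428]],
    [[0,0,0],[0,0,-0.1428]],
    [[0,0,0],[0,0,-0.1428]],
    [[0,0,0],[0,0,-0.1428]]
  ]
}}

```text
time_s: 11.9
position: [0.6252, 0.0708, 0.1228]
tcp_rot: [[-0.006, 1.0, 0.001], [1.0, 0.006, 0.0], [-0.0, 0.001, -1.0]]
force: [-0.1, -0.5, 0.4]
opening: 0.001
grasp_force: 0.0
```

Request:
{"op": "drive_tool", "data": {
  "motion": [
    [[0,0,15],[0,0,0]],
    [[0,0,0],[0,0,0]],
    [[0,0,0],[0,0,0]]
  ]
}}

```text
time_s: 12.2
position: [0.6242, 0.0709, 0.1066]
tcp_rot: [[0.002, 1.0, -0.002], [1.0, -0.002, 0.0], [0.0, -0.002, -1.0]]
force: [-0.5, 0.3, -0.7]
opening: 0.005
grasp_force: 0.0
```

Run:
```python
from h import *
st(); snap("scene","s3.png",(190,140,400,290),(800,571))
```

```text
12.2 pos [0.6242 0.0709 0.1066] F [-0.5  0.3 -0.7] open 0.005 q [-3.7 38.7 87.   0.  54.4 -3.6]
```

View pics/s3.png

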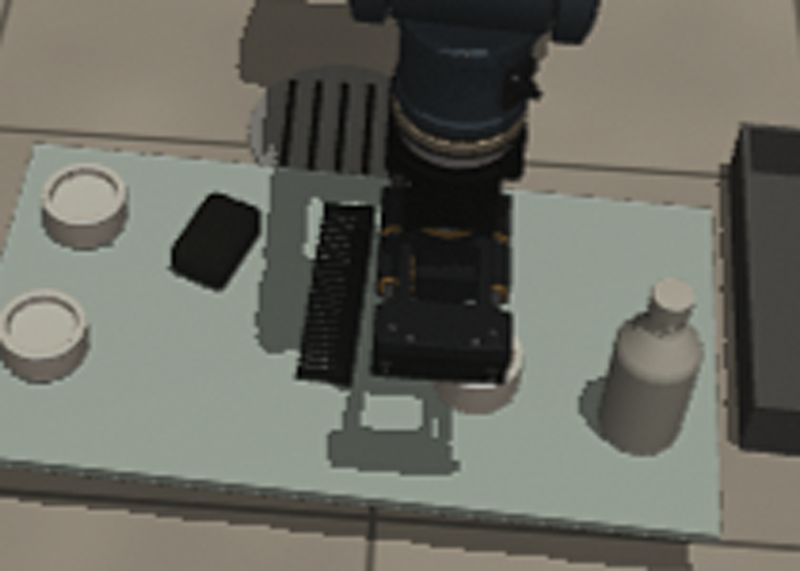

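All the dishes are in place. A is under the gripper near (480,375), B and C are level again, and the bottle is clear. Now I'll press A.

Request:
{"op": "drive_tool", "data": {
  "motion": [
    [[0,0,10],[0,0,0]],
    [[0,0,4],[0,0,0]],
    [[0,0,0],[0,0,0]],
    [[0,0,0],[0,0,0]],
    [[0,0,0],[0,0,0]]
  ]
}}

```text
time_s: 12.75
position: [0.625, 0.0708, 0.0938]
tcp_rot: [[0.0, 1.0, 0.0], [1.0, -0.0, 0.0], [0.0, 0.0, -1.0]]
force: [0.6, 0.4, 0.6]
opening: 0.002
grasp_force: 0.0
```

Request:
{"op": "drive_tool", "data": {
  "motion": [
    [[0,0,1],[0,0,0]],
    [[0,0,0],[0,0,0]],
    [[0,0,0],[0,0,0]]
  ]
}}

```text
time_s: 13.05
position: [0.6249, 0.0709, 0.0928]
tcp_rot: [[-0.0, 1.0, 0.0], [1.0, 0.0, 0.0], [0.0, 0.0, -1.0]]
force: [-0.4, -0.0, 0.7]
opening: 0.004
grasp_force: 0.0
```

Request:
{"op": "drive_tool", "data": {
  "motion": [
    [[0,0,1],[0,0,0]],
    [[0,0,0],[0,0,0]],
    [[0,0,0],[0,0,0]]
  ]
}}

```text
time_s: 13.35
position: [0.6248, 0.0709, 0.0917]
tcp_rot: [[-0.0, 1.0, -0.0], [1.0, 0.0, 0.0], [0.0, -0.0, -1.0]]
force: [-0.8, 0.2, -0.6]
opening: 0.007
grasp_force: 0.0
```

Request:
{"op": "drive_tool", "data": {
  "motion": [
    [[0,0,1],[0,0,0]],
    [[0,0,0],[0,0,0]],
    [[0,0,0],[0,0,0]]
  ]
}}

```text
time_s: 13.65
position: [0.6248, 0.0708, 0.0906]
tcp_rot: [[-0.0, 1.0, -0.0], [1.0, 0.0, -0.0], [-0.0, -0.0, -1.0]]
force: [0.5, 0.6, 0.2]
opening: 0.0
grasp_force: 0.0
```

Request:
{"op": "drive_tool", "data": {
  "motion": [
    [[0,0,1],[0,0,0]],
    [[0,0,0],[0,0,0]],
    [[0,0,0],[0,0,0]]
  ]
}}

```text
time_s: 13.95
position: [0.625, 0.0708, 0.0904]
tcp_rot: [[-0.0, 1.0, 0.0], [1.0, 0.0, -0.0], [-0.0, 0.0, -1.0]]
force: [-1.1, -0.6, 5.9]
opening: 0.007
grasp_force: 2.7
```

Request:
{"op": "drive_tool", "data": {
  "motion": [
    [[0,0,0.6],[0,0,0]],
    [[0,0,0],[0,0,0]],
    [[0,0,0],[0,0,0]]
  ]
}}

```text
time_s: 14.25
position: [0.625, 0.0708, 0.0903]
tcp_rot: [[-0.0, 1.0, 0.001], [1.0, 0.0, -0.0], [-0.0, 0.001, -1.0]]
force: [-2.1, -0.1, 8.1]
opening: 0.002
grasp_force: 4.1
```

Request:
{"op": "drive_tool", "data": {
  "motion": [
    [[-1.5,0,0],[0,0,0]],
    [[0,0,0],[0,0,0]],
    [[0,0,0],[0,0,0]]
  ]
}}

```text
time_s: 14.55
position: [0.6252, 0.0699, 0.0903]
tcp_rot: [[0.0, 1.0, 0.001], [1.0, -0.0, 0.001], [0.001, 0.001, -1.0]]
force: [-1.6, 2.1, 7.6]
opening: 0.004
grasp_force: 3.9
```

Request:
{"op": "drive_tool", "data": {
  "motion": [
    [[-1.5,0,0.3],[0,0,0]],
    [[0,0,0],[0,0,0]],
    [[0,0,0],[0,0,0]]
  ]
}}

```text
time_s: 14.85
position: [0.6255, 0.0684, 0.0903]
tcp_rot: [[0.0, 1.0, 0.002], [1.0, -0.0, 0.001], [0.001, 0.002, -1.0]]
force: [-1.3, 1.4, 9.0]
opening: 0.003
grasp_force: 4.3
```

A is sound: it held height under 9 N, and the side force reversed when I slid the finger. B and C rock. Now I'll grasp A.

Request:
{"op": "drive_tool", "data": {
  "motion": [
    [[0,0,-5],[0,0,0]],
    [[0,0,-35],[0,0,0]],
    [[15,0,0],[0,0,0]],
    [[15,0,0],[0,0,0]],
    [[0,0,0],[0,0,0]]
  ],
  "gripper": 1
}}

```text
time_s: 15.35
position: [0.6237, 0.1001, 0.1278]
tcp_rot: [[-0.003, 1.0, -0.002], [1.0, 0.003, 0.001], [0.001, -0.002, -1.0]]
force: [0.1, 0.1, -0.1]
opening: 0.374
grasp_force: 0.0
```

Request:
{"op": "drive_tool", "data": {
  "motion": [
    [[0,0,0],[0,0,0]],
    [[0,0,0],[0,0,0]],
    [[0,0,0],[0,0,0]],
    [[0,0,0],[0,0,0]],
    [[0,0,0],[0,0,0]]
  ]
}}

```text
time_s: 15.85
position: [0.6249, 0.0975, 0.1286]
tcp_rot: [[0.0, 1.0, -0.0], [1.0, -0.0, -0.0], [-0.0, -0.0, -1.0]]
force: [-0.3, -0.1, -1.8]
opening: 0.834
grasp_force: 0.0
```

Request:
{"op": "drive_tool", "data": {
  "motion": [
    [[0,0,20],[0,0,0]],
    [[0,0,20],[0,0,0]],
    [[0,0,0],[0,0,0]],
    [[0,0,0],[0,0,0]]
  ]
}}

```text
time_s: 16.25
position: [0.6248, 0.0977, 0.0887]
tcp_rot: [[0.0, 1.0, -0.001], [1.0, -0.0, 0.0], [0.0, -0.001, -1.0]]
force: [0.4, -0.6, 0.5]
opening: 0.994
grasp_force: 0.0
```

Request:
{"op": "drive_tool", "data": {
  "motion": [
    [[0,0,12],[0,0,0]],
    [[0,0,10],[0,0,0]],
    [[0,0,0],[0,0,0]],
    [[0,0,0],[0,0,0]]
  ]
}}

```text
time_s: 16.65
position: [0.6246, 0.0979, 0.0664]
tcp_rot: [[-0.0, 1.0, -0.001], [1.0, 0.0, 0.0], [0.0, -0.001, -1.0]]
force: [1.8, -0.6, 0.1]
opening: 1.001
grasp_force: 0.0
```

Request:
{"op": "drive_tool", "data": {
  "motion": [
    [[0,0,1.5],[0,0,0]],
    [[0,0,0],[0,0,0]],
    [[0,0,0],[0,0,0]],
    [[0,0,0],[0,0,0]],
    [[0,0,0],[0,0,0]]
  ],
  "gripper": 0.4
}}

```text
time_s: 17.15
position: [0.6247, 0.0978, 0.0655]
tcp_rot: [[-0.0, 1.0, -0.0], [1.0, 0.0, -0.0], [-0.0, -0.0, -1.0]]
force: [-0.2, -0.2, 1.4]
opening: 0.635
grasp_force: 21.4
```

Request:
{"op": "drive_tool", "data": {
  "motion": [
    [[0,0,0],[0,0,0]],
    [[0,0,0],[0,0,0]],
    [[0,0,0],[0,0,0]]
  ]
}}

```text
time_s: 17.45
position: [0.6247, 0.0978, 0.0654]
tcp_rot: [[-0.0, 1.0, -0.0], [1.0, 0.0, -0.0], [-0.0, -0.0, -1.0]]
force: [-1.1, 0.8, 1.8]
opening: 0.63
grasp_force: 30.0
```

Request:
{"op": "drive_tool", "data": {
  "motion": [
    [[0,0,-5],[0,0,0]],
    [[0,0,-10],[0,0,0]],
    [[0,0,-20],[0,0,0]],
    [[0,0,-30],[0,0,0]],
    [[0,0,0],[0,0,0]]
  ]
}}

```text
time_s: 17.95
position: [0.6283, 0.0979, 0.1349]
tcp_rot: [[-0.0, 1.0, 0.01], [1.0, 0.0, -0.0], [-0.0, 0.01, -1.0]]
force: [1.4, -0.4, -1.4]
opening: 0.63
grasp_force: 30.0
```

Request:
{"op": "drive_tool", "data": {
  "motion": [
    [[-20,-7,0],[0,0,0]],
    [[-35,-11,0],[0,0,0]],
    [[-40,-12,0],[0,0,0]],
    [[-40,-12,0],[0,0,0]],
    [[-40,-12,0],[0,0,0]]
  ]
}}

```text
time_s: 18.45
position: [0.57, -0.0784, 0.1299]
tcp_rot: [[-0.001, 1.0, -0.0], [1.0, 0.001, 0.0], [0.0, -0.0, -1.0]]
force: [0.3, 0.6, -2.4]
opening: 0.63
grasp_force: 30.0
```

Request:
{"op": "drive_tool", "data": {
  "motion": [
    [[-40,-12,0],[0,0,0]],
    [[-40,-12,0],[0,0,0]],
    [[-40,-12,0],[0,0,0]],
    [[-40,-12,0],[0,0,0]],
    [[-40,-12,0],[0,0,0]]
  ]
}}

```text
time_s: 18.95
position: [0.51, -0.2786, 0.1299]
tcp_rot: [[0.0, 1.0, -0.0], [1.0, -0.0, 0.0], [0.0, -0.0, -1.0]]
force: [1.0, 0.2, -1.8]
opening: 0.629
grasp_force: 30.0
```

Request:
{"op": "drive_tool", "data": {
  "motion": [
    [[-40,-12,0],[0,0,0]],
    [[-26,-12,0],[0,0,0]],
    [[0,0,30],[0,0,0]],
    [[0,0,30],[0,0,0]],
    [[0,0,30],[0,0,0]]
  ]
}}

```text
time_s: 19.45
position: [0.4866, -0.3437, 0.0392]
tcp_rot: [[0.001, 1.0, 0.0], [1.0, -0.001, -0.0], [-0.0, 0.0, -1.0]]
force: [-0.4, -0.0, -2.0]
opening: 0.628
grasp_force: 30.0
```

Request:
{"op": "drive_tool", "data": {
  "motion": [
    [[0,0,15],[0,0,0]],
    [[0,0,0],[0,0,0]],
    [[0,0,0],[0,0,0]]
  ]
}}

```text
time_s: 19.75
position: [0.4873, -0.3434, 0.0256]
tcp_rot: [[-0.0, 1.0, 0.0], [1.0, 0.0, -0.0], [-0.0, 0.0, -1.0]]
force: [0.1, 0.5, -1.7]
opening: 0.634
grasp_force: 30.0
```

Run:
```python
from h import *
st(); snap("scene","s4.png",(60,120,300,300))
```

```text
19.75 pos [ 0.4873 -0.3434  0.0256] F [ 0.1  0.5 -1.7] open 0.634 q [-45.9  43.9  94.   -0.   42.1 -45.9]
```

View pics/s4.png

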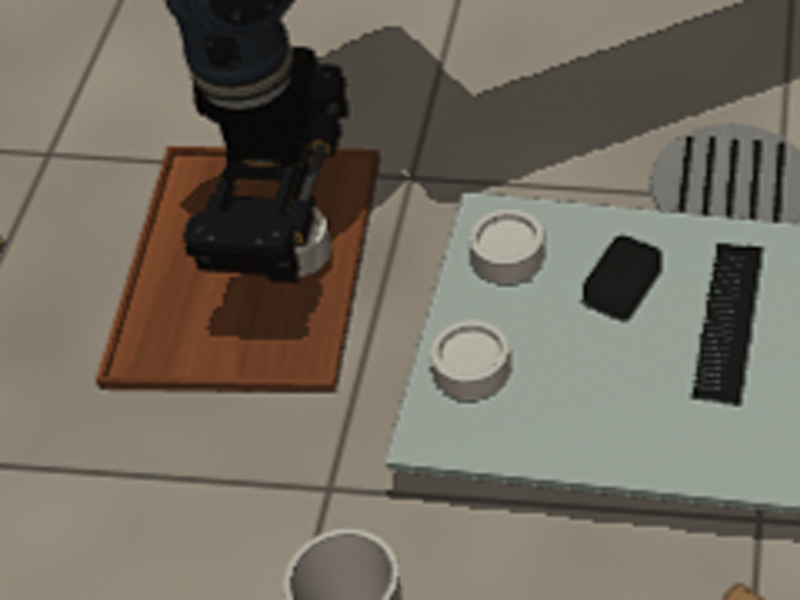

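The dish is held upright over the right half of the tray, near (315,245), inside the walls. Lowering it now.

Request:
{"op": "drive_tool", "data": {
  "motion": [
    [[0,0,8],[0,0,0]],
    [[0,0,5],[0,0,0]],
    [[0,0,0],[0,0,0]],
    [[0,0,0],[0,0,0]]
  ]
}}

```text
time_s: 20.2
position: [0.4869, -0.3432, 0.0124]
tcp_rot: [[-0.0, 1.0, 0.0], [1.0, 0.0, -0.0], [-0.0, 0.0, -1.0]]
force: [0.8, -0.9, -1.7]
opening: 0.63
grasp_force: 30.0
```

Request:
{"op": "drive_tool", "data": {
  "motion": [
    [[0,0,1],[0,0,0]],
    [[0,0,0],[0,0,0]],
    [[0,0,0],[0,0,0]]
  ]
}}

```text
time_s: 20.5
position: [0.487, -0.3432, 0.0114]
tcp_rot: [[-0.0, 1.0, 0.0], [1.0, 0.0, -0.0], [-0.0, 0.0, -1.0]]
force: [-0.6, -0.8, -1.8]
opening: 0.627
grasp_force: 30.0
```

Request:
{"op": "drive_tool", "data": {
  "motion": [
    [[0,0,1],[0,0,0]],
    [[0,0,0],[0,0,0]],
    [[0,0,0],[0,0,0]]
  ]
}}

```text
time_s: 20.8
position: [0.487, -0.3433, 0.0104]
tcp_rot: [[-0.0, 1.0, 0.0], [1.0, 0.0, -0.0], [-0.0, 0.0, -1.0]]
force: [0.4, -0.2, -0.6]
opening: 0.628
grasp_force: 30.0
```

Request:
{"op": "drive_tool", "data": {
  "motion": [
    [[0,0,0.5],[0,0,0]],
    [[0,0,0],[0,0,0]],
    [[0,0,0],[0,0,0]],
    [[0,0,0],[0,0,0]],
    [[0,0,0],[0,0,0]]
  ],
  "gripper": 1
}}

```text
time_s: 21.3
position: [0.4869, -0.3432, 0.0098]
tcp_rot: [[-0.0, 1.0, 0.0], [1.0, 0.0, -0.0], [-0.0, 0.0, -1.0]]
force: [0.2, -0.4, 0.9]
opening: 0.963
grasp_force: 0.0
```

Request:
{"op": "drive_tool", "data": {
  "motion": [
    [[0,0,-10],[0,0,0]],
    [[0,0,-20],[0,0,0]],
    [[0,0,-45],[0,0,0]],
    [[0,0,-45],[0,0,0]],
    [[40,7,0],[0,0,0]]
  ]
}}

```text
time_s: 21.8
position: [0.4985, -0.3111, 0.1372]
tcp_rot: [[0.005, 1.0, 0.014], [1.0, -0.004, -0.014], [-0.014, 0.014, -1.0]]
force: [1.7, 1.1, 1.3]
opening: 0.998
grasp_force: 0.0
```

Request:
{"op": "drive_tool", "data": {
  "motion": [
    [[40,7,0],[0,0,0]],
    [[40,7,0],[0,0,0]],
    [[40,7,0],[0,0,0]],
    [[23,3,0],[0,0,0]],
    [[0,0,0],[0,0,0]]
  ]
}}

```text
time_s: 22.3
position: [0.5175, -0.1568, 0.1304]
tcp_rot: [[-0.004, 1.0, -0.001], [1.0, 0.004, 0.001], [0.001, -0.001, -1.0]]
force: [-0.4, -0.2, 0.1]
opening: 1.003
grasp_force: 0.0
```

Request:
{"op": "drive_tool", "data": {
  "motion": [
    [[0,0,20],[0,0,0]],
    [[0,0,15],[0,0,0]],
    [[0,0,0],[0,0,0]],
    [[0,0,0],[0,0,0]]
  ]
}}

```text
time_s: 22.7
position: [0.518, -0.1611, 0.0951]
tcp_rot: [[0.001, 1.0, 0.0], [1.0, -0.001, -0.0], [-0.0, 0.0, -1.0]]
force: [-0.0, 0.1, -0.5]
opening: 1.0
grasp_force: 0.0
```

Run:
```python
from h import *
st(); snap("scene","s5.png",(60,120,300,300))
```

```text
22.7 pos [ 0.518  -0.1611  0.0951] F [-0.   0.1 -0.5] open 1.0 q [-29.1  34.6 100.3  -0.   45.  -29. ]
```

View pics/s5.png

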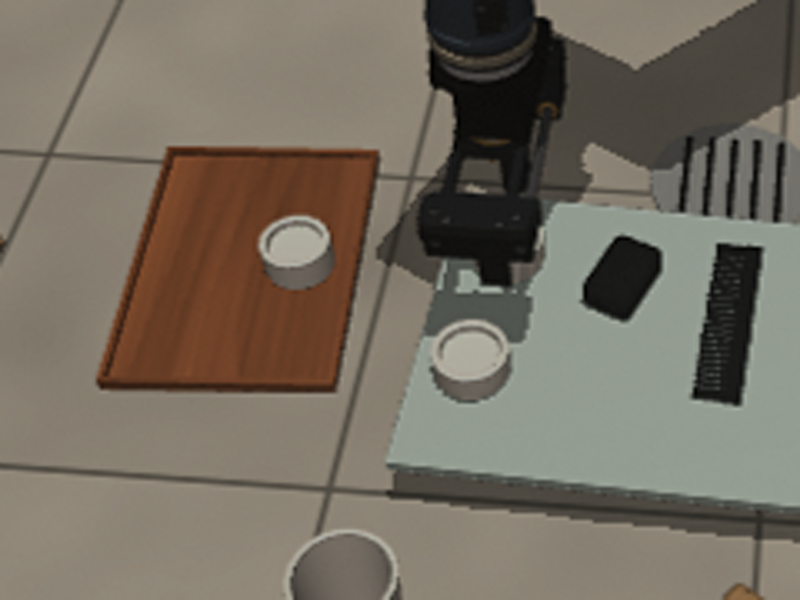

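Run:
```python
from h import *
snap("scene","s6.png",(170,160,230,205))
```

```text
(no output)
```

View pics/s6.png

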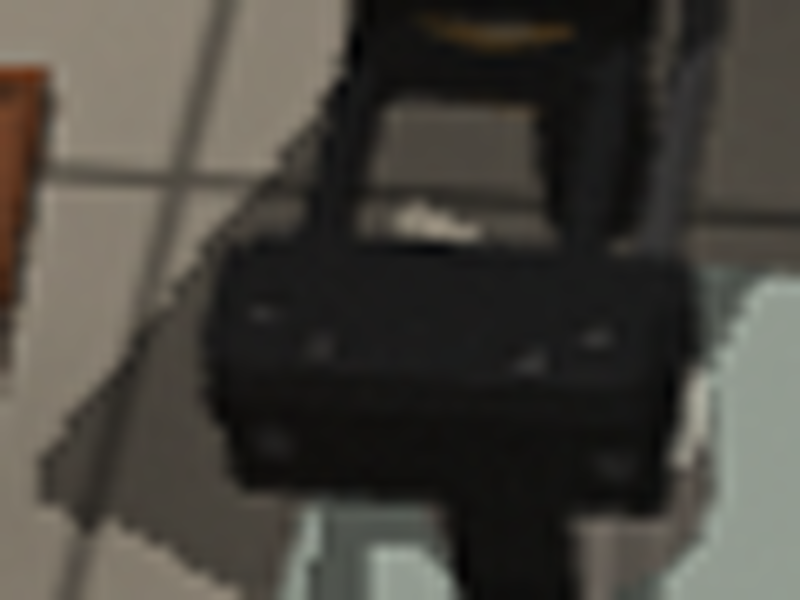

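Dish A stands in the tray at (297,250). The visible edge of C is where it was before, so I'll descend and grasp it.

Request:
{"op": "drive_tool", "data": {
  "motion": [
    [[0,0,10],[0,0,0]],
    [[0,0,10],[0,0,0]],
    [[0,0,9.5],[0,0,0]],
    [[0,0,0],[0,0,0]],
    [[0,0,0],[0,0,0]]
  ]
}}

```text
time_s: 23.3
position: [0.5175, -0.16, 0.0646]
tcp_rot: [[-0.0, 1.0, -0.001], [1.0, 0.0, 0.001], [0.001, -0.001, -1.0]]
force: [-0.4, 0.2, 0.4]
opening: 1.001
grasp_force: 0.0
```

Request:
{"op": "drive_tool", "data": {
  "motion": [
    [[0,0,0],[0,0,0]],
    [[0,0,0],[0,0,0]],
    [[0,0,0],[0,0,0]],
    [[0,0,0],[0,0,0]],
    [[0,0,0],[0,0,0]]
  ],
  "gripper": 0.4
}}

```text
time_s: 23.8
position: [0.5173, -0.1599, 0.0654]
tcp_rot: [[-0.0, 1.0, -0.001], [1.0, 0.0, 0.0], [0.0, -0.001, -1.0]]
force: [-1.3, 0.1, 1.9]
opening: 0.63
grasp_force: 13.9
```

Request:
{"op": "drive_tool", "data": {
  "motion": [
    [[0,0,0],[0,0,0]],
    [[0,0,0],[0,0,0]],
    [[0,0,0],[0,0,0]]
  ]
}}

```text
time_s: 24.1
position: [0.5173, -0.1599, 0.0654]
tcp_rot: [[-0.0, 1.0, -0.001], [1.0, 0.0, 0.0], [0.0, -0.001, -1.0]]
force: [-3.2, 1.2, 4.6]
opening: 0.625
grasp_force: 29.9
```

Request:
{"op": "drive_tool", "data": {
  "motion": [
    [[0,0,-5],[0,0,0]],
    [[0,0,-10],[0,0,0]],
    [[0,0,-20],[0,0,0]],
    [[0,0,-30],[0,0,0]],
    [[0,0,-10],[0,0,0]]
  ]
}}

```text
time_s: 24.6
position: [0.52, -0.1612, 0.1432]
tcp_rot: [[-0.0, 1.0, 0.006], [1.0, 0.0, -0.003], [-0.003, 0.006, -1.0]]
force: [1.1, -1.8, -1.7]
opening: 0.622
grasp_force: 29.8
```

Request:
{"op": "drive_tool", "data": {
  "motion": [
    [[20,-6,0],[0,0,0]],
    [[40,-6,0],[0,0,0]],
    [[44,-6,0],[0,0,0]],
    [[44,-6,0],[0,0,0]],
    [[44,-6,0],[0,0,0]]
  ]
}}

```text
time_s: 25.1
position: [0.4857, 0.0344, 0.1393]
tcp_rot: [[0.001, 1.0, -0.003], [1.0, -0.001, 0.001], [0.001, -0.003, -1.0]]
force: [0.7, 1.0, -0.9]
opening: 0.622
grasp_force: 29.8
```

Request:
{"op": "drive_tool", "data": {
  "motion": [
    [[44,-6,0],[0,0,0]],
    [[44,-6,0],[0,0,0]],
    [[44,-6,0],[0,0,0]],
    [[44,-6,0],[0,0,0]],
    [[44,-6,0],[0,0,0]]
  ]
}}

```text
time_s: 25.6
position: [0.4553, 0.2539, 0.1392]
tcp_rot: [[-0.001, 1.0, -0.003], [1.0, 0.001, -0.001], [-0.001, -0.003, -1.0]]
force: [1.2, 0.1, -1.6]
opening: 0.625
grasp_force: 29.8
```

Request:
{"op": "drive_tool", "data": {
  "motion": [
    [[44,-6,0],[0,0,0]],
    [[44,-4,0],[0,0,0]],
    [[28,0,0],[0,0,0]],
    [[0,0,20],[0,0,0]],
    [[0,0,0],[0,0,0]]
  ]
}}

```text
time_s: 26.1
position: [0.4437, 0.3678, 0.1171]
tcp_rot: [[-0.003, 1.0, -0.007], [1.0, 0.003, -0.004], [-0.004, -0.007, -1.0]]
force: [-1.2, -1.6, -1.2]
opening: 0.627
grasp_force: 29.8
```

Request:
{"op": "drive_tool", "data": {
  "motion": [
    [[0,0,0],[0,0,0]],
    [[0,0,25],[0,0,0]],
    [[0,0,25],[0,0,0]],
    [[0,0,25],[0,0,0]],
    [[0,0,20],[0,0,0]]
  ]
}}

```text
time_s: 26.6
position: [0.4477, 0.3669, 0.0247]
tcp_rot: [[0.002, 1.0, -0.001], [1.0, -0.002, -0.0], [-0.0, -0.001, -1.0]]
force: [0.6, 0.7, -1.0]
opening: 0.622
grasp_force: 29.8
```

Run:
```python
from h import *
st(); snap("scene","s7.png",(280,140,480,290))
```

```text
26.6 pos [0.4477 0.3669 0.0247] F [ 0.6  0.7 -1. ] open 0.622 q [28.3 43.2 96.6  0.  40.3 28.4]
```

View pics/s7.png

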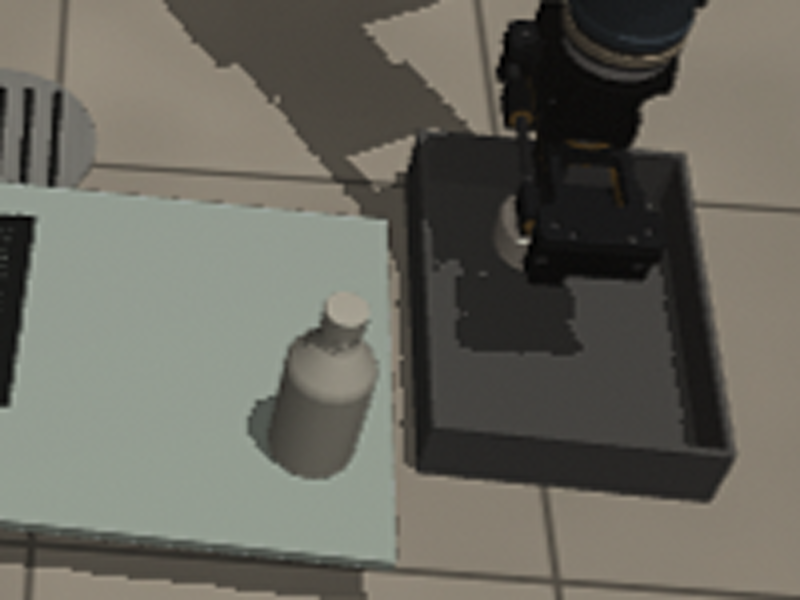

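The dish is inside the near half of the bin at (515,230), clear of the walls. Lowering it.

Request:
{"op": "drive_tool", "data": {
  "motion": [
    [[0,0,7],[0,0,0]],
    [[0,0,4],[0,0,0]],
    [[0,0,0],[0,0,0]],
    [[0,0,0],[0,0,0]]
  ]
}}

```text
time_s: 27.05
position: [0.4484, 0.3681, 0.0152]
tcp_rot: [[0.0, 1.0, 0.001], [1.0, -0.0, 0.001], [0.001, 0.001, -1.0]]
force: [-0.1, -0.8, -1.0]
opening: 0.622
grasp_force: 29.8
```

Request:
{"op": "drive_tool", "data": {
  "motion": [
    [[0,0,1],[0,0,0]],
    [[0,0,0],[0,0,0]],
    [[0,0,0],[0,0,0]]
  ]
}}

```text
time_s: 27.35
position: [0.4479, 0.3679, 0.0136]
tcp_rot: [[-0.0, 1.0, 0.0], [1.0, 0.0, 0.0], [0.0, 0.0, -1.0]]
force: [0.3, -0.3, -1.9]
opening: 0.628
grasp_force: 29.8
```

Request:
{"op": "drive_tool", "data": {
  "motion": [
    [[0,0,1],[0,0,0]],
    [[0,0,0],[0,0,0]],
    [[0,0,0],[0,0,0]]
  ]
}}

```text
time_s: 27.65
position: [0.4478, 0.3678, 0.0122]
tcp_rot: [[-0.0, 1.0, -0.0], [1.0, 0.0, -0.0], [-0.0, -0.0, -1.0]]
force: [-0.3, 0.5, -1.5]
opening: 0.625
grasp_force: 29.8
```

Request:
{"op": "drive_tool", "data": {
  "motion": [
    [[0,0,1],[0,0,0]],
    [[0,0,0],[0,0,0]],
    [[0,0,0],[0,0,0]]
  ]
}}

```text
time_s: 27.95
position: [0.4478, 0.3678, 0.0112]
tcp_rot: [[-0.0, 1.0, -0.0], [1.0, 0.0, -0.0], [-0.0, -0.0, -1.0]]
force: [0.3, -0.2, -0.3]
opening: 0.626
grasp_force: 29.8
```

Request:
{"op": "drive_tool", "data": {
  "motion": [
    [[0,0,1],[0,0,0]],
    [[0,0,0],[0,0,0]],
    [[0,0,0],[0,0,0]]
  ]
}}

```text
time_s: 28.25
position: [0.448, 0.3679, 0.0105]
tcp_rot: [[-0.0, 1.0, 0.0], [1.0, 0.0, 0.0], [0.0, 0.0, -1.0]]
force: [0.0, -0.9, 0.6]
opening: 0.629
grasp_force: 29.8
```

Request:
{"op": "drive_tool", "data": {
  "motion": [
    [[0,0,0],[0,0,0]],
    [[0,0,0],[0,0,0]],
    [[0,0,0],[0,0,0]],
    [[0,0,0],[0,0,0]]
  ],
  "gripper": 0.85
}}

```text
time_s: 28.65
position: [0.4479, 0.3678, 0.0103]
tcp_rot: [[-0.0, 1.0, 0.0], [1.0, 0.0, 0.0], [0.0, 0.0, -1.0]]
force: [0.6, -0.3, 0.4]
opening: 0.825
grasp_force: 0.0
```

Request:
{"op": "drive_tool", "data": {
  "motion": [
    [[0,0,-10],[0,0,0]],
    [[0,0,-20],[0,0,0]],
    [[0,0,-45],[0,0,0]],
    [[0,0,-45],[0,0,0]],
    [[0,0,0],[0,0,0]]
  ]
}}

```text
time_s: 29.15
position: [0.4519, 0.3702, 0.1371]
tcp_rot: [[-0.0, 1.0, 0.012], [1.0, 0.0, 0.007], [0.007, 0.012, -1.0]]
force: [1.1, 1.1, -1.1]
opening: 0.851
grasp_force: 0.0
```

Run:
```python
from h import *
st(); snap("top","t8.png")
```

```text
29.15 pos [0.4519 0.3702 0.1371] F [ 1.1  1.1 -1.1] open 0.851 q [28.4 33.1 93.2  0.  52.9 28.4]
```

View pics/t8.png

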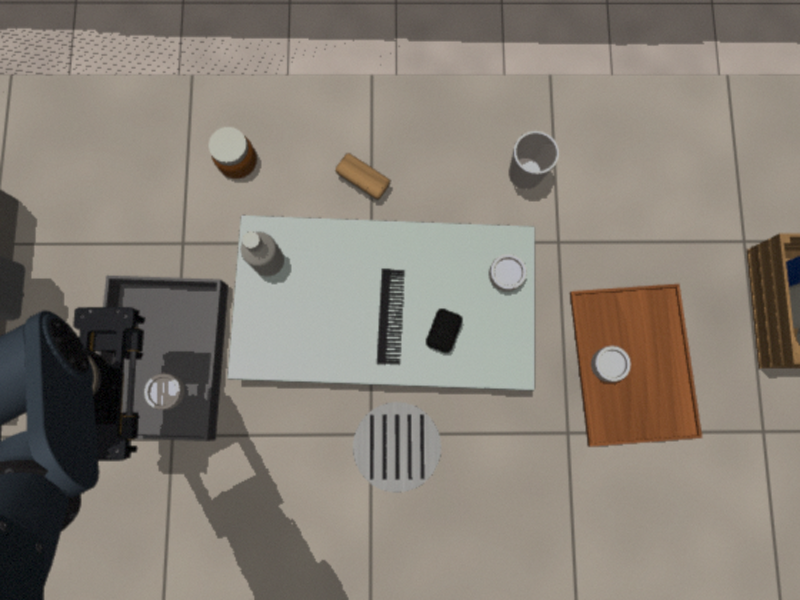

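C stands in the bin at (162,391), A is in the tray at (612,364), and B hasn't moved from (508,272). Fetching B.

Request:
{"op": "drive_tool", "data": {
  "motion": [
    [[-44,0,-5],[0,0,0]],
    [[-44,0,0],[0,0,0]],
    [[-44,0,0],[0,0,0]],
    [[-44,0,0],[0,0,0]],
    [[-44,0,0],[0,0,0]]
  ],
  "gripper": 1
}}

```text
time_s: 29.7
position: [0.4465, 0.1462, 0.1345]
tcp_rot: [[-0.001, 1.0, -0.002], [1.0, 0.001, -0.0], [-0.0, -0.002, -1.0]]
force: [-0.1, -0.1, 0.1]
opening: 0.998
grasp_force: 0.0
```

Request:
{"op": "drive_tool", "data": {
  "motion": [
    [[-44,0,0],[0,0,0]],
    [[-40,27,0],[0,0,0]],
    [[-40,27,0],[0,0,0]],
    [[-40,27,0],[0,0,0]],
    [[-40,27,0],[0,0,0]]
  ]
}}

```text
time_s: 30.2
position: [0.5555, -0.0578, 0.1342]
tcp_rot: [[0.001, 1.0, -0.003], [1.0, -0.001, 0.001], [0.001, -0.003, -1.0]]
force: [2.1, -0.4, -0.8]
opening: 0.999
grasp_force: 0.0
```

Request:
{"op": "drive_tool", "data": {
  "motion": [
    [[-40,27,0],[0,0,0]],
    [[-40,27,0],[0,0,0]],
    [[-34,14,0],[0,0,0]],
    [[0,0,0],[0,0,0]],
    [[0,0,0],[0,0,0]]
  ]
}}

```text
time_s: 30.7
position: [0.6226, -0.1704, 0.1336]
tcp_rot: [[0.002, 1.0, -0.003], [1.0, -0.002, 0.002], [0.002, -0.003, -1.0]]
force: [-0.0, -0.2, 0.3]
opening: 0.996
grasp_force: 0.0
```

Request:
{"op": "drive_tool", "data": {
  "motion": [
    [[0,0,20],[0,0,0]],
    [[0,0,15],[0,0,0]],
    [[0,0,0],[0,0,0]],
    [[0,0,0],[0,0,0]]
  ]
}}

```text
time_s: 31.1
position: [0.6231, -0.1689, 0.0996]
tcp_rot: [[-0.001, 1.0, -0.002], [1.0, 0.001, 0.001], [0.001, -0.002, -1.0]]
force: [0.4, -0.2, 1.3]
opening: 1.001
grasp_force: 0.0
```

Request:
{"op": "drive_tool", "data": {
  "motion": [
    [[0,0,12],[0,0,0]],
    [[0,0,12],[0,0,0]],
    [[0,0,9.5],[0,0,0]],
    [[0,0,0],[0,0,0]],
    [[0,0,0],[0,0,0]]
  ]
}}

```text
time_s: 31.6
position: [0.6237, -0.1701, 0.0662]
tcp_rot: [[0.0, 1.0, -0.001], [1.0, -0.0, 0.0], [0.0, -0.001, -1.0]]
force: [0.1, 0.8, -0.0]
opening: 1.0
grasp_force: 0.0
```

Request:
{"op": "drive_tool", "data": {
  "motion": [
    [[0,0,0],[0,0,0]],
    [[0,0,0],[0,0,0]],
    [[0,0,0],[0,0,0]],
    [[0,0,0],[0,0,0]],
    [[0,0,0],[0,0,0]]
  ],
  "gripper": 0.4
}}

```text
time_s: 32.1
position: [0.6242, -0.1703, 0.0671]
tcp_rot: [[-0.0, 1.0, 0.001], [1.0, 0.0, -0.0], [-0.0, 0.001, -1.0]]
force: [0.2, 0.5, 0.2]
opening: 0.637
grasp_force: 30.1
```

Request:
{"op": "drive_tool", "data": {
  "motion": [
    [[0,0,0],[0,0,0]],
    [[0,0,0],[0,0,0]],
    [[0,0,0],[0,0,0]]
  ]
}}

```text
time_s: 32.4
position: [0.6242, -0.1702, 0.0671]
tcp_rot: [[-0.0, 1.0, 0.001], [1.0, 0.0, -0.0], [-0.0, 0.001, -1.0]]
force: [0.4, -0.8, 2.9]
opening: 0.634
grasp_force: 30.0
```

Request:
{"op": "drive_tool", "data": {
  "motion": [
    [[0,0,-5],[0,0,0]],
    [[0,0,-10],[0,0,0]],
    [[0,0,-20],[0,0,0]],
    [[0,0,-30],[0,0,0]],
    [[0,0,-10],[0,0,0]]
  ]
}}

```text
time_s: 32.9
position: [0.6256, -0.1709, 0.1451]
tcp_rot: [[-0.0, 1.0, 0.005], [1.0, 0.0, -0.002], [-0.002, 0.005, -1.0]]
force: [1.0, -1.1, 0.3]
opening: 0.637
grasp_force: 30.0
```

Request:
{"op": "drive_tool", "data": {
  "motion": [
    [[20,-10,0],[0,0,0]],
    [[40,-20,0],[0,0,0]],
    [[40,-20,0],[0,0,0]],
    [[40,-20,0],[0,0,0]],
    [[40,-20,0],[0,0,0]]
  ]
}}

```text
time_s: 33.4
position: [0.5326, 0.0112, 0.1417]
tcp_rot: [[0.001, 1.0, -0.0], [1.0, -0.001, 0.0], [0.0, -0.0, -1.0]]
force: [0.9, -0.1, -0.8]
opening: 0.635
grasp_force: 30.0
```

Request:
{"op": "drive_tool", "data": {
  "motion": [
    [[40,-20,0],[0,0,0]],
    [[40,-20,0],[0,0,0]],
    [[40,-12,0],[0,0,0]],
    [[40,0,0],[0,0,0]],
    [[40,0,0],[0,0,0]]
  ]
}}

```text
time_s: 33.9
position: [0.4809, 0.2113, 0.1418]
tcp_rot: [[-0.0, 1.0, -0.0], [1.0, 0.0, -0.0], [-0.0, -0.0, -1.0]]
force: [0.6, 0.1, -1.2]
opening: 0.631
grasp_force: 30.0
```

Request:
{"op": "drive_tool", "data": {
  "motion": [
    [[40,0,0],[0,0,0]],
    [[40,0,0],[0,0,0]],
    [[40,0,0],[0,0,0]],
    [[34,20,0],[0,0,0]],
    [[0,36,0],[0,0,0]]
  ]
}}

```text
time_s: 34.4
position: [0.5351, 0.3688, 0.1415]
tcp_rot: [[-0.007, 1.0, -0.002], [1.0, 0.007, 0.001], [0.002, -0.002, -1.0]]
force: [0.3, -0.9, -2.0]
opening: 0.636
grasp_force: 30.0
```

Request:
{"op": "drive_tool", "data": {
  "motion": [
    [[0,0,0],[0,0,0]],
    [[0,0,0],[0,0,0]],
    [[0,0,30],[0,0,0]],
    [[0,0,0],[0,0,0]],
    [[0,0,0],[0,0,0]]
  ]
}}

```text
time_s: 34.9
position: [0.5361, 0.363, 0.1111]
tcp_rot: [[0.0, 1.0, -0.004], [1.0, -0.0, -0.001], [-0.001, -0.004, -1.0]]
force: [-0.2, 0.9, -2.1]
opening: 0.635
grasp_force: 30.0
```

Request:
{"op": "drive_tool", "data": {
  "motion": [
    [[0,20,0],[0,0,0]],
    [[0,0,30],[0,0,0]],
    [[0,0,30],[0,0,0]],
    [[0,0,20],[0,0,0]],
    [[0,0,10],[0,0,0]]
  ]
}}

```text
time_s: 35.4
position: [0.557, 0.3633, 0.021]
tcp_rot: [[0.0, 1.0, -0.002], [1.0, -0.0, -0.001], [-0.001, -0.002, -1.0]]
force: [-0.1, 0.6, -1.8]
opening: 0.633
grasp_force: 30.0
```

Request:
{"op": "drive_tool", "data": {
  "motion": [
    [[0,0,4],[0,0,0]],
    [[0,0,0],[0,0,0]],
    [[0,0,0],[0,0,0]],
    [[0,0,0],[0,0,0]]
  ]
}}

```text
time_s: 35.8
position: [0.5588, 0.3643, 0.0193]
tcp_rot: [[-0.0, 1.0, 0.002], [1.0, 0.0, 0.001], [0.001, 0.002, -1.0]]
force: [0.3, 0.3, -1.1]
opening: 0.637
grasp_force: 30.0
```

Request:
{"op": "drive_tool", "data": {
  "motion": [
    [[0,0,1],[0,0,0]],
    [[0,0,0],[0,0,0]],
    [[0,0,0],[0,0,0]]
  ]
}}

```text
time_s: 36.1
position: [0.5579, 0.3639, 0.017]
tcp_rot: [[-0.0, 1.0, 0.0], [1.0, 0.0, 0.0], [0.0, 0.0, -1.0]]
force: [-1.2, -0.8, -2.2]
opening: 0.631
grasp_force: 30.0
```

Request:
{"op": "drive_tool", "data": {
  "motion": [
    [[0,0,1],[0,0,0]],
    [[0,0,0],[0,0,0]],
    [[0,0,0],[0,0,0]]
  ]
}}

```text
time_s: 36.4
position: [0.5578, 0.3638, 0.0156]
tcp_rot: [[-0.0, 1.0, -0.0], [1.0, 0.0, -0.0], [-0.0, -0.0, -1.0]]
force: [-0.0, 1.6, -1.5]
opening: 0.63
grasp_force: 30.0
```

Request:
{"op": "drive_tool", "data": {
  "motion": [
    [[0,0,1.5],[0,0,0]],
    [[0,0,0],[0,0,0]],
    [[0,0,0],[0,0,0]]
  ]
}}

```text
time_s: 36.7
position: [0.5578, 0.3638, 0.0142]
tcp_rot: [[-0.0, 1.0, -0.0], [1.0, 0.0, -0.0], [-0.0, -0.0, -1.0]]
force: [0.6, 0.0, -1.8]
opening: 0.63
grasp_force: 30.0
```

Request:
{"op": "drive_tool", "data": {
  "motion": [
    [[0,0,1],[0,0,0]],
    [[0,0,0],[0,0,0]],
    [[0,0,0],[0,0,0]]
  ]
}}

```text
time_s: 37.0
position: [0.5578, 0.3638, 0.0133]
tcp_rot: [[-0.0, 1.0, -0.0], [1.0, 0.0, -0.0], [-0.0, -0.0, -1.0]]
force: [-0.4, 0.7, -2.2]
opening: 0.637
grasp_force: 30.0
```

Request:
{"op": "drive_tool", "data": {
  "motion": [
    [[0,0,1],[0,0,0]],
    [[0,0,0],[0,0,0]],
    [[0,0,0],[0,0,0]]
  ]
}}

```text
time_s: 37.3
position: [0.5578, 0.3638, 0.0122]
tcp_rot: [[-0.0, 1.0, -0.0], [1.0, 0.0, -0.0], [-0.0, -0.0, -1.0]]
force: [0.7, -0.4, -1.7]
opening: 0.635
grasp_force: 30.0
```

Request:
{"op": "drive_tool", "data": {
  "motion": [
    [[0,0,0.8],[0,0,0]],
    [[0,0,0],[0,0,0]],
    [[0,0,0],[0,0,0]]
  ]
}}

```text
time_s: 37.6
position: [0.5579, 0.3639, 0.0121]
tcp_rot: [[-0.0, 1.0, 0.0], [1.0, 0.0, 0.0], [0.0, 0.0, -1.0]]
force: [-1.5, -1.3, 3.1]
opening: 0.637
grasp_force: 30.0
```

Request:
{"op": "drive_tool", "data": {
  "motion": [
    [[0,0,0.6],[0,0,0]],
    [[0,0,0],[0,0,0]],
    [[0,0,0],[0,0,0]]
  ]
}}

```text
time_s: 37.9
position: [0.5579, 0.3639, 0.012]
tcp_rot: [[-0.0, 1.0, 0.0], [1.0, 0.0, 0.0], [0.0, 0.0, -1.0]]
force: [-2.4, -1.3, 7.3]
opening: 0.632
grasp_force: 30.0
```

Request:
{"op": "drive_tool", "data": {
  "motion": [
    [[0,0,-1],[0,0,0]],
    [[0,0,0],[0,0,0]],
    [[0,0,0],[0,0,0]],
    [[0,0,0],[0,0,0]]
  ],
  "gripper": 0.85
}}

```text
time_s: 38.3
position: [0.5579, 0.3638, 0.0116]
tcp_rot: [[-0.0, 1.0, -0.0], [1.0, 0.0, -0.0], [-0.0, -0.0, -1.0]]
force: [0.8, -0.3, -0.3]
opening: 0.834
grasp_force: 0.0
```

Request:
{"op": "drive_tool", "data": {
  "motion": [
    [[0,0,-10],[0,0,0]],
    [[0,0,-20],[0,0,0]],
    [[0,0,-45],[0,0,0]],
    [[0,0,-45],[0,0,0]],
    [[0,0,-10],[0,0,0]]
  ]
}}

```text
time_s: 38.8
position: [0.5615, 0.3656, 0.1487]
tcp_rot: [[-0.0, 1.0, 0.011], [1.0, 0.0, 0.005], [0.005, 0.011, -1.0]]
force: [1.2, 0.3, -0.2]
opening: 0.847
grasp_force: 0.0
```

Request:
{"op": "drive_tool", "data": {
  "motion": [
    [[-40,-20,0],[0,0,0]],
    [[-40,-20,0],[0,0,0]],
    [[-40,-20,0],[0,0,0]],
    [[-40,-20,0],[0,0,0]],
    [[-40,0,0],[0,0,0]]
  ],
  "gripper": 0
}}

```text
time_s: 39.3
position: [0.4736, 0.1627, 0.1418]
tcp_rot: [[-0.002, 1.0, -0.004], [1.0, 0.002, -0.0], [-0.0, -0.004, -1.0]]
force: [0.4, -0.1, -1.3]
opening: 0.478
grasp_force: 0.0
```

Request:
{"op": "drive_tool", "data": {
  "motion": [
    [[-40,0,0],[0,0,0]],
    [[-40,0,0],[0,0,0]],
    [[-40,0,0],[0,0,0]],
    [[-34,0,0],[0,0,0.1428]],
    [[0,0,0],[0,0,0.1428]]
  ]
}}

```text
time_s: 39.8
position: [0.4787, 0.006, 0.1422]
tcp_rot: [[0.292, 0.956, 0.002], [0.956, -0.292, -0.001], [-0.001, 0.002, -1.0]]
force: [0.8, 0.5, -0.7]
opening: 0.046
grasp_force: 0.0
```

Request:
{"op": "drive_tool", "data": {
  "motion": [
    [[0,0,0],[0,0,0.1428]],
    [[0,0,0],[0,0,0.1428]],
    [[0,0,0],[0,0,0.1428]],
    [[0,0,0],[0,0,0.1428]],
    [[0,0,0],[0,0,0.1428]]
  ]
}}

```text
time_s: 40.3
position: [0.4778, 0.0098, 0.1421]
tcp_rot: [[0.844, 0.536, 0.0], [0.536, -0.844, -0.0], [0.0, 0.0, -1.0]]
force: [-0.2, -0.8, -1.1]
opening: 0.004
grasp_force: 0.0
```

Request:
{"op": "drive_tool", "data": {
  "motion": [
    [[0,0,0],[0,0,0.1428]],
    [[0,0,0],[0,0,0.1428]],
    [[0,0,0],[0,0,0.1428]],
    [[0,0,0],[0,0,0.1428]],
    [[0,0,0],[0,0,0]]
  ]
}}

```text
time_s: 40.8
position: [0.4778, 0.0098, 0.1421]
tcp_rot: [[1.0, 0.0, 0.0], [0.0, -1.0, -0.0], [0.0, 0.0, -1.0]]
force: [0.0, -0.1, 0.3]
opening: 0.005
grasp_force: 0.0
```

Run:
```python
from h import *
st(); snap("scene","s9.png")
```

```text
40.8 pos [0.4778 0.0098 0.1421] F [ 0.  -0.1  0.3] open 0.005 q [-12.3  26.4 107.4  -0.   46.2  77.7]
```

View pics/s9.png

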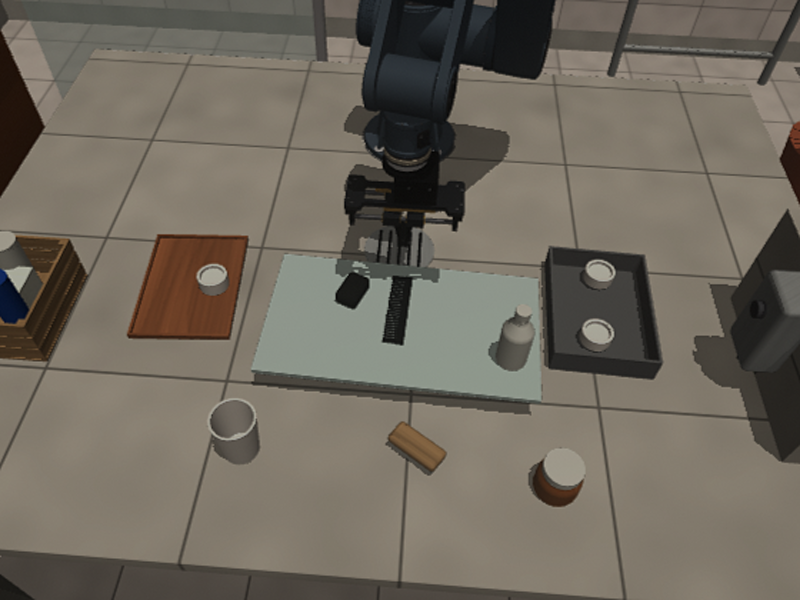

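Both rockers stand in the bin at (599,274) and (597,333), the sound dish is in the tray at (212,278), and the comb is untouched. Pressing on the comb next.

Request:
{"op": "drive_tool", "data": {
  "motion": [
    [[34,0,0],[0,0,0]],
    [[33,0,0],[0,0,0]],
    [[0,0,30],[0,0,0]],
    [[0,0,25],[0,0,0]],
    [[0,0,15],[0,0,0]]
  ]
}}

```text
time_s: 41.35
position: [0.544, 0.01, 0.0702]
tcp_rot: [[1.0, 0.003, -0.003], [0.003, -1.0, 0.0], [-0.003, -0.0, -1.0]]
force: [-0.6, -0.2, -0.5]
opening: 0.011
grasp_force: 0.0
```

Request:
{"op": "drive_tool", "data": {
  "motion": [
    [[0,0,3],[0,0,0]],
    [[0,0,0],[0,0,0]],
    [[0,0,0],[0,0,0]],
    [[0,0,0],[0,0,0]]
  ]
}}

```text
time_s: 41.75
position: [0.5457, 0.0097, 0.07]
tcp_rot: [[1.0, 0.001, 0.002], [0.001, -1.0, -0.0], [0.002, 0.0, -1.0]]
force: [0.3, 0.3, 0.0]
opening: 0.004
grasp_force: 0.0
```

Request:
{"op": "drive_tool", "data": {
  "motion": [
    [[0,0,3],[0,0,0]],
    [[0,0,0],[0,0,0]],
    [[0,0,0],[0,0,0]]
  ]
}}

```text
time_s: 42.05
position: [0.5449, 0.0098, 0.0661]
tcp_rot: [[1.0, 0.0, 0.0], [0.0, -1.0, -0.0], [0.0, 0.0, -1.0]]
force: [0.1, 0.3, 0.4]
opening: 0.007
grasp_force: 0.0
```

Request:
{"op": "drive_tool", "data": {
  "motion": [
    [[0,0,2],[0,0,0]],
    [[0,0,0],[0,0,0]],
    [[0,0,0],[0,0,0]]
  ]
}}

```text
time_s: 42.35
position: [0.5448, 0.0099, 0.0638]
tcp_rot: [[1.0, 0.0, -0.0], [0.0, -1.0, 0.0], [-0.0, -0.0, -1.0]]
force: [0.4, -0.7, -0.5]
opening: 0.005
grasp_force: 0.0
```

Request:
{"op": "drive_tool", "data": {
  "motion": [
    [[0,0,2],[0,0,0]],
    [[0,0,0],[0,0,0]],
    [[0,0,0],[0,0,0]]
  ]
}}

```text
time_s: 42.65
position: [0.5451, 0.0098, 0.0629]
tcp_rot: [[1.0, 0.0, 0.001], [0.0, -1.0, -0.0], [0.001, 0.0, -1.0]]
force: [-2.2, -0.0, 7.8]
opening: 0.005
grasp_force: 3.9
```

Request:
{"op": "drive_tool", "data": {
  "motion": [
    [[0,0,1],[0,0,0]],
    [[0,0,0],[0,0,0]],
    [[0,0,0],[0,0,0]]
  ]
}}

```text
time_s: 42.95
position: [0.5451, 0.0098, 0.0629]
tcp_rot: [[1.0, 0.0, 0.001], [0.0, -1.0, -0.0], [0.001, 0.0, -1.0]]
force: [-3.5, 0.5, 14.3]
opening: 0.006
grasp_force: 7.3
```

Request:
{"op": "drive_tool", "data": {
  "motion": [
    [[-4,0,-0.5],[0,0,0]],
    [[-8,0,0],[0,0,0]],
    [[-8,0,0],[0,0,0]],
    [[-8,0,0],[0,0,0]],
    [[-8,0,0],[0,0,0]]
  ]
}}

```text
time_s: 43.45
position: [0.513, 0.0089, 0.0629]
tcp_rot: [[1.0, -0.0, 0.01], [-0.0, -1.0, -0.002], [0.01, 0.002, -1.0]]
force: [4.2, -0.4, 7.8]
opening: 0.004
grasp_force: 3.5
```

Request:
{"op": "drive_tool", "data": {
  "motion": [
    [[-8,0,0],[0,0,0]],
    [[-8,0,0],[0,0,0]],
    [[-8,0,0],[0,0,0]],
    [[-8,0,0],[0,0,0]],
    [[-8,0,0],[0,0,0]]
  ]
}}

```text
time_s: 43.95
position: [0.4736, 0.0087, 0.0629]
tcp_rot: [[1.0, -0.0, 0.011], [-0.0, -1.0, -0.002], [0.011, 0.002, -1.0]]
force: [5.3, -0.3, 7.8]
opening: 0.008
grasp_force: 3.9
```

Request:
{"op": "drive_tool", "data": {
  "motion": [
    [[0,0,0],[0,0,0]],
    [[0,0,0],[0,0,0]],
    [[0,0,0],[0,0,0]]
  ]
}}

```text
time_s: 44.25
position: [0.4721, 0.0089, 0.0629]
tcp_rot: [[1.0, -0.0, 0.008], [-0.0, -1.0, -0.002], [0.008, 0.002, -1.0]]
force: [1.9, -0.5, 11.5]
opening: 0.003
grasp_force: 5.4
```

Run:
```python
from h import *
st(); snap("scene","s10.png",(210,140,350,245))
```

```text
44.25 pos [0.4721 0.0089 0.0629] F [ 1.9 -0.5 11.5] open 0.003 q [-12.5  34.7 111.7  -0.   33.2  77.5]
```

View pics/s10.png

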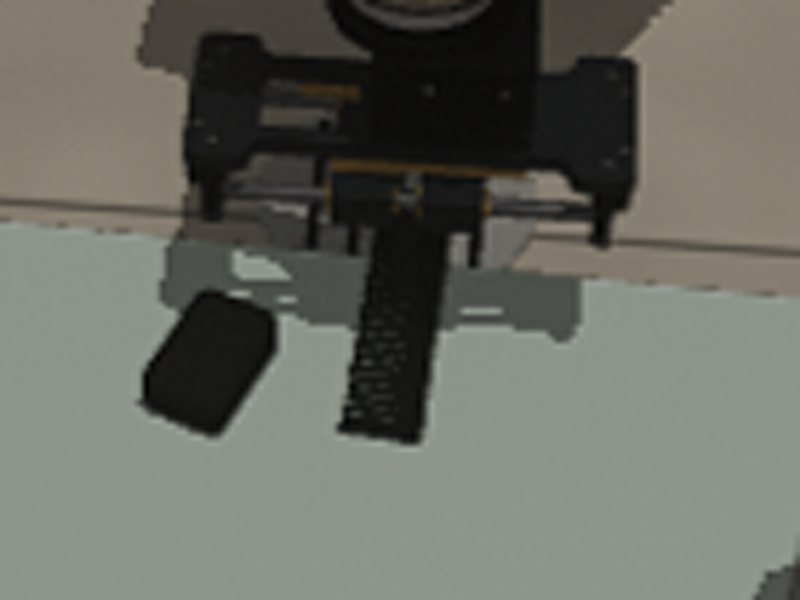

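The comb moved with the finger. Its far end now runs from (338,432) to (422,442) in the crop.

Run:
```python
from h import *
k=800/560
for u,v in[(338,430),(422,441)]:
    print(px("scene",(u/5.714+210)*k,(v/5.714+140)*k,.0625).round(4))
for u,v in[(384,344),(404,344)]: print(px("scene",u,v,.0625).round(4))
```

```text
[ 0.5619 -0.0134  0.0625]
[0.5649 0.0233 0.0625]
[ 0.6397 -0.0083  0.0625]
[0.6368 0.025  0.0625]
```

Request:
{"op": "drive_tool", "data": {
  "motion": [
    [[0,0,-5],[0,0,0]],
    [[0,0,-30],[0,0,0]],
    [[-20,-2,0],[0,0,0]],
    [[-17,-2.5,0],[0,0,0]],
    [[0,0,0],[0,0,0.061]]
  ],
  "gripper": 0.8
}}

```text
time_s: 44.8
position: [0.4271, 0.0154, 0.0961]
tcp_rot: [[0.998, -0.062, -0.007], [-0.062, -0.998, 0.002], [-0.007, -0.001, -1.0]]
force: [0.2, 0.6, 0.1]
opening: 0.372
grasp_force: 0.0
```

Request:
{"op": "drive_tool", "data": {
  "motion": [
    [[0,0,0],[0,0,0]],
    [[0,0,0],[0,0,0]],
    [[0,0,0],[0,0,0]],
    [[0,0,0],[0,0,0]],
    [[0,0,0],[0,0,0]]
  ]
}}

```text
time_s: 45.3
position: [0.432, 0.0143, 0.0963]
tcp_rot: [[0.998, -0.061, -0.0], [-0.061, -0.998, 0.0], [-0.0, -0.0, -1.0]]
force: [-0.1, -1.3, 0.4]
opening: 0.775
grasp_force: 0.0
```

Run:
```python
from h import *
st(); im=capture("top")[:,:,::-1]; cv2.imwrite("pics/t11.png",cv2.resize(im[180:330,200:400],(800,600),interpolation=cv2.INTER_CUBIC))
```

```text
45.3 pos [0.432  0.0143 0.0963] F [-0.1 -1.3  0.4] open 0.775 q [-13.   29.1 115.8   0.   35.1  80.5]
```

View pics/t11.png

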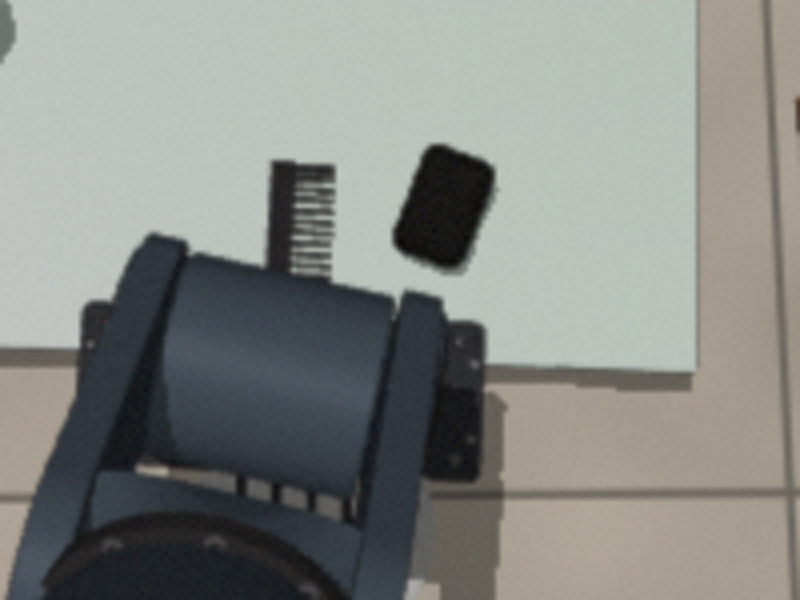

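The comb's far end is at (303,165) and the comb still runs straight over the edge; the pumice hasn't moved. I'll lower the open fingers around the overhang.

Request:
{"op": "drive_tool", "data": {
  "motion": [
    [[0,0,15],[0,0,0]],
    [[0,0,15],[0,0,0]],
    [[0,0,13],[0,0,0]],
    [[0,0,0],[0,0,0]],
    [[0,0,0],[0,0,0]]
  ]
}}

```text
time_s: 45.85
position: [0.4318, 0.0143, 0.0533]
tcp_rot: [[0.998, -0.061, -0.001], [-0.061, -0.998, 0.0], [-0.001, -0.0, -1.0]]
force: [0.0, -0.1, -0.6]
opening: 0.799
grasp_force: 0.0
```

Request:
{"op": "drive_tool", "data": {
  "motion": [
    [[0,0,0],[0,0,0]],
    [[0,0,0],[0,0,0]],
    [[0,0,0],[0,0,0]],
    [[0,0,0],[0,0,0]],
    [[0,0,0],[0,0,0]]
  ],
  "gripper": 0.2
}}

```text
time_s: 46.35
position: [0.432, 0.0143, 0.0536]
tcp_rot: [[0.998, -0.061, 0.0], [-0.061, -0.998, -0.0], [0.0, 0.0, -1.0]]
force: [-0.8, 0.1, 0.7]
opening: 0.431
grasp_force: 0.1
```

Request:
{"op": "drive_tool", "data": {
  "motion": [
    [[0,0,0],[0,0,0]],
    [[0,0,0],[0,0,0]],
    [[0,0,0],[0,0,0]],
    [[0,0,0],[0,0,0]],
    [[0,0,0],[0,0,0]]
  ]
}}

```text
time_s: 46.85
position: [0.4319, 0.0143, 0.0534]
tcp_rot: [[0.998, -0.061, 0.0], [-0.061, -0.998, -0.0], [0.0, 0.0, -1.0]]
force: [0.1, -0.3, 1.5]
opening: 0.395
grasp_force: 29.9
```

Request:
{"op": "drive_tool", "data": {
  "motion": [
    [[0,0,-4],[0,0,0]],
    [[0,0,-8],[0,0,0]],
    [[0,0,-20],[0,0,0]],
    [[0,0,-30],[0,0,0]],
    [[0,0,0],[0,0,-0.131]]
  ]
}}

```text
time_s: 47.35
position: [0.4339, 0.014, 0.1185]
tcp_rot: [[0.997, 0.073, 0.007], [0.073, -0.997, -0.001], [0.006, 0.002, -1.0]]
force: [0.0, 0.0, -1.0]
opening: 0.401
grasp_force: 29.9
```

Request:
{"op": "drive_tool", "data": {
  "motion": [
    [[-1,15,0],[0,0,0]],
    [[-1,25,0],[0,0,0]],
    [[-2,30,0],[0,0,0]],
    [[-2,35,0],[0,0,0]],
    [[-2,35,0],[0,0,0]]
  ]
}}

```text
time_s: 47.85
position: [0.4335, -0.1269, 0.116]
tcp_rot: [[0.997, 0.071, 0.0], [0.071, -0.997, -0.0], [0.0, 0.0, -1.0]]
force: [-0.2, 0.3, -0.5]
opening: 0.399
grasp_force: 29.9
```

Request:
{"op": "drive_tool", "data": {
  "motion": [
    [[-2,35,0],[0,0,0]],
    [[-2,35,0],[0,0,0]],
    [[-2,35,0],[0,0,0]],
    [[-2,35,0],[0,0,0]],
    [[-2,35,0],[0,0,0]]
  ]
}}

```text
time_s: 48.35
position: [0.4356, -0.3025, 0.116]
tcp_rot: [[0.998, 0.07, 0.0], [0.07, -0.998, 0.0], [0.0, -0.0, -1.0]]
force: [-0.1, 0.1, -0.5]
opening: 0.403
grasp_force: 29.9
```

Request:
{"op": "drive_tool", "data": {
  "motion": [
    [[-2,35,0],[0,0,0]],
    [[-2,35,0],[0,0,0]],
    [[-2,30,0],[0,0,0]],
    [[-2,20,0],[0,0,0]],
    [[0,0,0],[0,0,0]]
  ]
}}

```text
time_s: 48.85
position: [0.4364, -0.4248, 0.1161]
tcp_rot: [[0.998, 0.067, 0.002], [0.067, -0.998, -0.003], [0.001, 0.003, -1.0]]
force: [0.2, 0.6, -0.6]
opening: 0.397
grasp_force: 29.9
```

Request:
{"op": "drive_tool", "data": {
  "motion": [
    [[0,0,20],[0,0,0]],
    [[0,0,20],[0,0,0]],
    [[0,0,15],[0,0,0]],
    [[0,0,0],[0,0,0]],
    [[0,0,0],[0,0,0]]
  ]
}}

```text
time_s: 49.35
position: [0.4365, -0.4207, 0.0605]
tcp_rot: [[0.998, 0.071, -0.0], [0.071, -0.998, 0.001], [-0.0, -0.001, -1.0]]
force: [-0.0, -0.3, 0.1]
opening: 0.402
grasp_force: 29.9
```

Run:
```python
from h import *
st(); snap("scene","s12.png",(60,120,300,300))
```

```text
49.35 pos [ 0.4365 -0.4207  0.0605] F [-0.  -0.3  0.1] open 0.402 q [-54.5  41.2  91.8   0.   47.1  31.5]
```

View pics/s12.png

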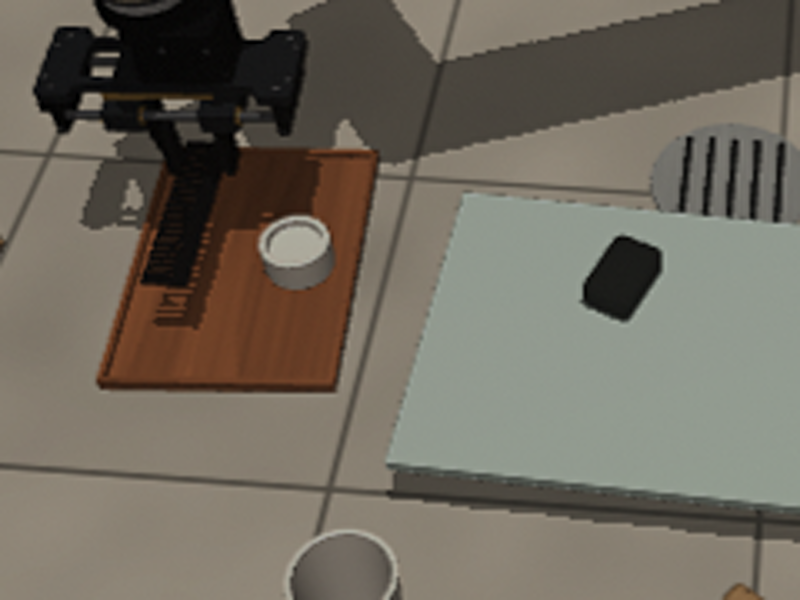

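The comb is held level between (205,150) and (165,285), above the left part of the tray and clear of the dish. Lowering it to just above the floor.

Request:
{"op": "drive_tool", "data": {
  "motion": [
    [[0,0,20],[0,0,0]],
    [[0,0,18],[0,0,0]],
    [[0,0,12],[0,0,0]],
    [[0,0,0],[0,0,0]],
    [[0,0,0],[0,0,0]]
  ]
}}

```text
time_s: 49.9
position: [0.4367, -0.4217, 0.0109]
tcp_rot: [[0.998, 0.07, 0.0], [0.07, -0.998, -0.001], [0.0, 0.001, -1.0]]
force: [0.5, -0.5, 0.1]
opening: 0.398
grasp_force: 29.9
```

Request:
{"op": "drive_tool", "data": {
  "motion": [
    [[0,0,2],[0,0,0]],
    [[0,0,0],[0,0,0]],
    [[0,0,0],[0,0,0]]
  ]
}}

```text
time_s: 50.2
position: [0.4366, -0.4217, 0.0089]
tcp_rot: [[0.998, 0.07, 0.001], [0.07, -0.998, -0.001], [0.0, 0.001, -1.0]]
force: [-0.0, -0.1, -1.0]
opening: 0.397
grasp_force: 29.9
```

Request:
{"op": "drive_tool", "data": {
  "motion": [
    [[0,0,1.5],[0,0,0]],
    [[0,0,0],[0,0,0]],
    [[0,0,0],[0,0,0]]
  ]
}}

```text
time_s: 50.5
position: [0.4364, -0.4214, 0.0069]
tcp_rot: [[0.998, 0.07, -0.0], [0.07, -0.998, 0.0], [-0.0, -0.0, -1.0]]
force: [-0.9, 0.1, -0.3]
opening: 0.397
grasp_force: 29.9
```

Release, then raise clear.

Request:
{"op": "drive_tool", "data": {
  "motion": [
    [[0,0,0],[0,0,0]],
    [[0,0,0],[0,0,0]],
    [[0,0,0],[0,0,0]],
    [[0,0,0],[0,0,0]]
  ],
  "gripper": 0.53
}}

```text
time_s: 50.9
position: [0.4364, -0.4215, 0.0069]
tcp_rot: [[0.998, 0.07, 0.0], [0.07, -0.998, -0.0], [0.0, 0.0, -1.0]]
force: [0.4, 0.5, 0.3]
opening: 0.525
grasp_force: 0.0
```

Request:
{"op": "drive_tool", "data": {
  "motion": [
    [[0,0,-5],[0,0,0]],
    [[0,0,-15],[0,0,0]],
    [[0,0,-40],[0,0,0]],
    [[0,0,-40],[0,0,0]],
    [[0,0,-40],[0,0,0]]
  ]
}}

```text
time_s: 51.4
position: [0.4363, -0.4213, 0.1495]
tcp_rot: [[0.998, 0.07, 0.0], [0.07, -0.998, -0.001], [0.0, 0.001, -1.0]]
force: [1.0, 0.0, 0.1]
opening: 0.531
grasp_force: 0.0
```

Request:
{"op": "drive_tool", "data": {
  "motion": [
    [[-30,25,0],[0,0,0]],
    [[-30,25,0],[0,0,0]],
    [[-20,25,0],[0,0,0]],
    [[0,0,0],[0,0,0]],
    [[0,0,0],[0,0,0]]
  ]
}}

```text
time_s: 51.9
position: [0.3614, -0.5023, 0.1479]
tcp_rot: [[0.998, 0.068, 0.001], [0.068, -0.998, -0.001], [0.001, 0.001, -1.0]]
force: [-0.2, 0.3, 0.1]
opening: 0.529
grasp_force: 0.0
```

Run:
```python
from h import *
st(); snap("scene","s13.png")
```

```text
51.9 pos [ 0.3614 -0.5023  0.1479] F [-0.2  0.3  0.1] open 0.529 q [-64.6  34.8  87.    0.   58.1  21.5]
```

View pics/s13.png

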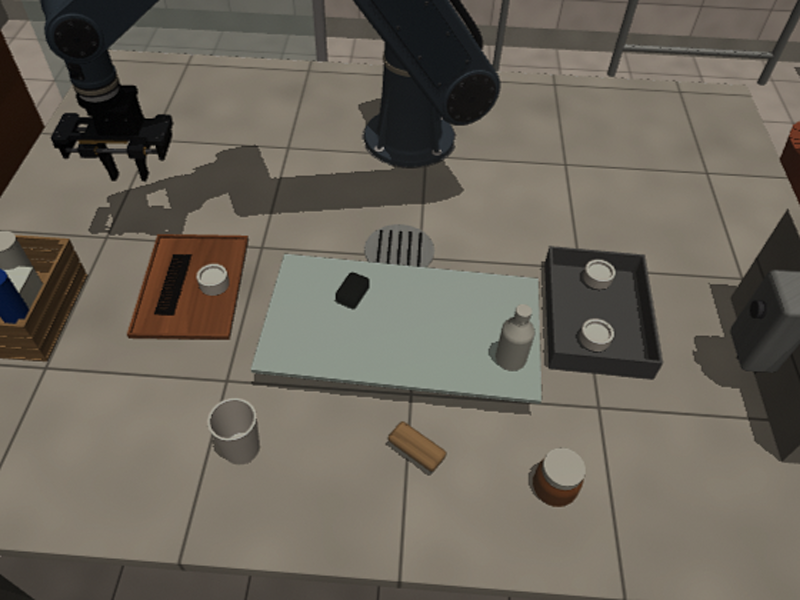

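The comb lies flat in the tray at (173,285) beside the sound dish at (212,278). Both rockers stand in the bin at (599,274) and (597,333), and the bottle and pumice haven't moved.

```bash
python3 -c "
from rig import hand_in; print(hand_in())"
```

```text
the job is handed in; nothing more can be done
None
```

I handed the job in at about 52 s: the one steady dish of the three on the shelf stands in the tray with the comb lying flat beside it, and the two that rocked stand in the reject bin. The bottle and pumice were left as they were; `hand_in` returned no verdict.

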